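# Pull the inner plug from the spice organizer

### The job

Pull the orange inner plug out of the square white spice organizer with the wooden-handled puller from the blue stand: lower the puller's foot bar into the slot between the plug's two dark thread lugs, give it a quarter turn so that the bar lies under both lugs, and draw the plug straight up out of its well. Carry it over and set it down upright in the middle of the round cork trivet, without dropping it, and let go, leaving the puller in the plug. Leave the steel masala dabba, the mug and the bamboo tong where they are and do not tip the plug over.

Things in the scene. Friction and masses are not known exactly. Their poses are not given: they have to be found in the camera images.
- puller_grip (a point): Centre of the loose puller's wooden handle, a bar 72 mm long (own x), 18 thick (own y: grasp across it), 36 high (z up). A 12 mm steel shaft below it ends in a foot bar 72 long (own x), 18 wide, 8 high, its underside 93 mm below this point. It stands upright in a fixed blue slotted stand, 92 x 38 x 35 mm high; lift it straight up 35 mm to free it.
- plug: Loose plug, about 250 g: orange plate 110 mm square, 10 thick; origin centre of underside, z up. Two dark lugs overhang it at own +y and -y (23 to 54 mm off centre, 40 long in x, undersides 28, tops 34 mm up) with a 46 mm slot along own x between them. Foot bar in along the slot, 0 to 10 mm above the plate, then a quarter turn either way puts its ends under both lugs; lifting then takes the plug along.
- organizer: Fixed square white spice organizer, 126 mm square, 85 mm high, its grey cap folded back behind it. Origin: centre of its underside. The plug sits in its well with 3 mm play a side and cannot turn there, its underside 45 mm above the counter; raised 40 mm it clears the rim.
- trivet: Fixed round cork trivet, 190 mm across, 12 mm thick, on the counter. Origin: centre of its underside, so its top is 12 mm above.
- dabba: Bystander: loose round steel masala dabba, 150 mm across, 75 mm high with its small lid knob. Origin: centre of its underside.
- mug: Bystander: loose blue ceramic mug, 80 mm across plus a handle towards its own +y, 90 mm high. Origin: centre of its underside.
- tong: Bystander: loose bamboo mini tong lying flat, 150 mm long (own x), up to 36 mm wide, 14 mm high. Origin: centre of its underside.

How it is judged:
By the outcome, as a careful person would: the job done as asked, in the order asked, and still so for the second after the job is handed in, with the robot touching nothing.
It also fails if it takes over 58 s, if anything falls off the work surface, if the arm or the gripper's body presses on something with over 40 N, if the wrist force passes 120 N, or if a joint passes its speed limit or range.

### The arm

A 7-joint arm with a two-finger parallel gripper is mounted at the origin on the work surface. World frame = base frame: x ahead of the robot, y to its left, z up, the work surface at z = 0. Lengths are in mm, angles in rad, forces in N, time in s.
With the tool pointing down it reaches from about 400 to 875 mm from the base axis. Payload 4.4 kg.
Tool frame: the origin (TCP) lies on the centre line of the jaws, within the pads' length; the fingertips stand 8 mm ahead of it and the grasp point (between the pads) lies 11 mm behind it; x points along the fingers, z is the direction in which the jaws open and shut, and the axes are right-handed (so a half turn about x gives the same grasp; the last joint's range is limited). The gripper opens to 85 mm and grips with 20 to 120 N. Pads are 22 mm wide; open, the fingers measure 114 mm over their backs; the gripper's body (76 mm by 85 mm) begins 54 mm behind the grasp point. The pads swing forward as they close: fully open they stand 13 mm farther back than shut.
Start: joints at [-1.226, 0.628, 0.038, 1.517, -0.027, 0.996, -0.02], TCP at [259.552, 595.945, 239.313] pointing down, gripper open.
Joint ranges: [-3.06, 3.06], [-0.37, 2.12], [-1.25, 1.32], [0.18, 2.47], [-1.1, 4.24], [0.23, 1.98], [-2.94, 2.94]. Speed limits (rad/s): [2.57, 2.57, 3.14, 3.14, 3.14, 3.14, 3.14].

### API

Orientations are given as [roll, pitch, yaw] about the fixed x, y, z axes, in that order (R = Rz(yaw) Ry(pitch) Rx(roll)).
In Python, from cell import ctrl, get_image, camera_params gives the robot as it stands. The module is installed in compiled form; this text tells all that it offers.
- The arm moves only by the shell command python3 -m handwheel 'ROWS'. ROWS is text: rows parted by semicolons, each of 7 numbers parted by spaces: the opening, from -1 (shut) to 1 (fully open), then the shift along the tool's x, y, z in mm, then the turn, a rotation vector about the tool's x, y, z in rad. In form: grip x y z wx wy wz; .... A call has 1 to 10 rows; each row shifts and turns the pose as measured when the row begins, along the tool's axes as they then stand; what a row does not reach is not made up. A row lasts 1/10 s, in which the tool goes at most 50 mm and 8.59 degrees, less where a joint would pass 70% of its speed; a pose out of reach is approached as far as the arm can. A call with a gripper value outside its range is refused whole. The fingers move at their own pace and stop on an object; the grip force is fixed at half the most. Time passes only in rows, so rows that do not move let the fingers close. It gives the time, the measured TCP pose, the force and the opening at its end, in the units of the state.
- ctrl.read_state(): the state, without advancing time (a new reading comes with each control period).
- get_image(name): name is "scene" or "top" or "wrist"; returns the picture (384x512x3 uint8, blue, green, red); there is no depth.
- camera_params(name): a dict with "fx", "fy", "cx", "cy" (pixels), "eye" and "orientation" of the camera in the world. Camera axes: x right, y up, looking along -z (the intrinsics and any distortion apply to the point x, -y, -z); pixel columns grow to the right and rows downward; lengths in mm; the calibration is good to about 2 mm. A picture is of the moment at which its call begins: read the wrist's pose just before it. camera_params takes no time and is no camera call; for the wrist camera it gives the pose at the moment of the call.
- ctrl.finish_job(): hands the job in, once; it reports no verdict.
The state is a dict: "clock": time; "qpos": joint angles; "qd": joint speeds; "tau": joint torques, N m; "eef_pos": TCP position; "tool_rot": TCP orientation; "force": force on the tool from outside, world axes, zero at the start; "torque": the same for the moment, N m; "width": finger opening in mm.
Only numpy, scipy, OpenCV 4.12 (cv2) and the standard library are available. Lean on these libraries where they do the work, as an engineer would, in place of code of your own. Each camera call takes 0.05 s, during which the arm holds its last target.

## Working session

There is one attempt and no reset: what is moved stays moved. The work goes in short steps, Python scripts to look and compute and a shell command to move; the robot and the scene stay as the last step left them, time stands still between calls to the robot, and variables do not carry over. Pictures are saved under pics/ and viewed, and the job is handed in when it is done.

```bash
ls; mkdir -p pics
python3 - <<'E'
from cell import ctrl,get_image,camera_params
import cv2
s=ctrl.read_state(); print(s)
for n in("scene","top"):
    print(n,camera_params(n)); cv2.imwrite(f"pics/{n}0.png",get_image(n))
E
```

```text
pics
{'clock': 0.0, 'qpos': array([-1.22582028,  0.62932455,  0.03847601,  1.51834356, -0.02699889,
        0.99631701, -0.02000204]), 'qd': array([-0.00153731,  0.00123911,  0.0015344 , -0.0003313 , -0.00062535,
        0.00015691,  0.00056335]), 'tau': array([-1.27002013e-04, -5.63409877e+01,  1.22627735e+00, -1.93446922e+01,
        1.10530943e-02,  1.06726433e-02, -4.03879511e-06]), 'eef_pos': array([259.30995408, 595.38053559, 238.41150971]), 'tool_rot': array([-3.11800435,  1.56892279, -1.95801251]), 'force': array([-0.40706228, -0.28315031,  0.66659534]), 'torque': array([-0.00456681, -0.0175023 , -0.00896746]), 'width': 85.35475061802084}
scene {'fx': 402.9424073136209, 'fy': 402.9424073136209, 'cx': 252.54530947395412, 'cy': 187.22442792197793, 'eye': array([ 974.52067798, -207.25538738,  921.21779957]), 'orientation': array([0.57114716, 0.00319738, 1.13413379])}
top {'fx': 355.5244472435343, 'fy': 355.5244472435343, 'cx': 251.11590586881573, 'cy': 192.11435132910321, 'eye': array([353.84291462,  18.72146417, 897.15621232]), 'orientation': array([ 0.19612656, -0.03565562, -1.59406705])}
```

View pics/scene0.png

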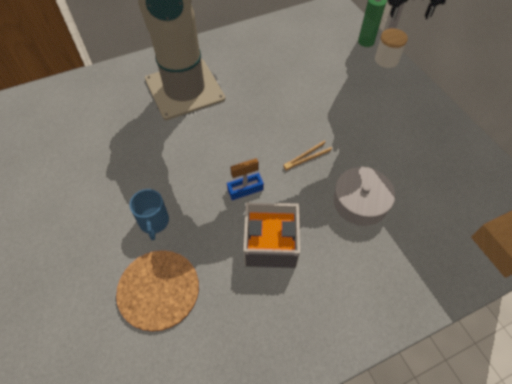

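View pics/top0.png

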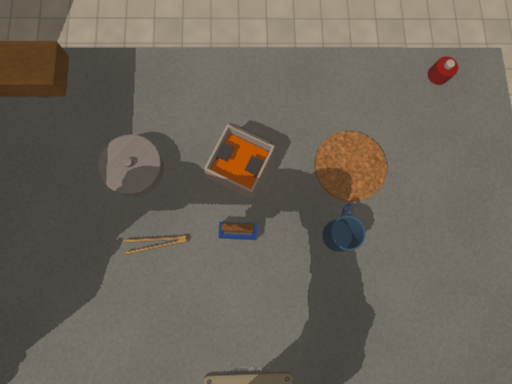

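The scene picture shows the trivet at (158,290), the organizer at (272,232), the puller at (245,175) and the mug at (150,212). The top picture shows them at (350,165), (240,158), (237,230) and (345,233). Next I'll enlarge crops to get exact pixels.

```bash
cat > h.py <<'E'
import numpy as np,cv2
from scipy.spatial.transform import Rotation as R
def cam(n):
    from cell import camera_params
    return camera_params(n)
def ray(p,u,v):
    d=np.array([(u-p['cx'])/p['fx'],-(v-p['cy'])/p['fy'],-1.0])
    return R.from_euler('xyz',p['orientation']).as_matrix()@d
def back(p,u,v,z):
    d=ray(p,u,v); e=np.array(p['eye']); return e+d*(z-e[2])/d[2]
def proj(p,X):
    X=np.atleast_2d(X); c=(X-p['eye'])@R.from_euler('xyz',p['orientation']).as_matrix()
    return np.c_[p['cx']+p['fx']*c[:,0]/-c[:,2], p['cy']-p['fy']*c[:,1]/-c[:,2]]
E
python3 - <<'E'
import cv2
a=cv2.imread('pics/top0.png');b=cv2.imread('pics/scene0.png')
def crop(i,x,y,w,h,k,n):
    cv2.imwrite(n,cv2.resize(i[y:y+h,x:x+w],None,fx=k,fy=k,interpolation=cv2.INTER_CUBIC))
crop(a,190,115,100,130,4.5,'pics/t1.png')
crop(b,210,145,100,125,4.5,'pics/s1.png')
E
```

```text
(no output)
```

View pics/t1.png

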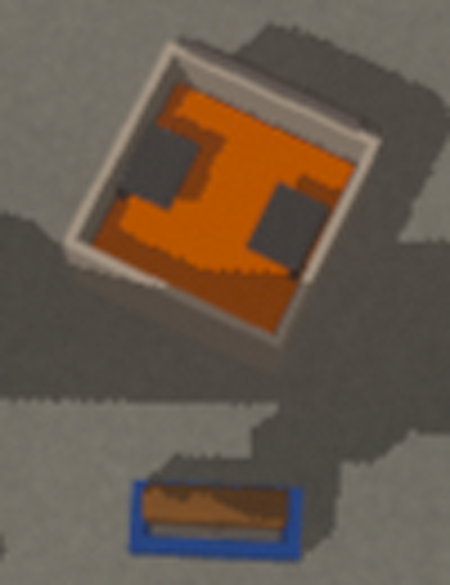

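View pics/s1.png

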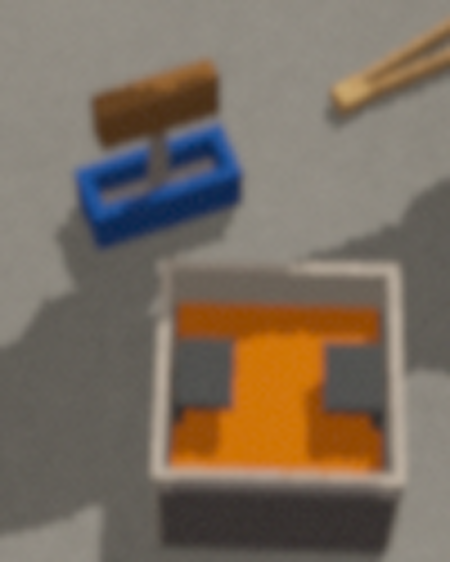

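Run:
```python
from h import *
t=cam('top');s=cam('scene')
T=lambda x,y:((x+.5)/4.5-.5+190,(y+.5)/4.5-.5+115)
S=lambda x,y:((x+.5)/4.5-.5+210,(y+.5)/4.5-.5+145)
def show(n,p,pts,z):
    P=np.array([back(p,*q,z) for q in pts]);print(n,P[:,:2].round(1).tolist(),'mean',P.mean(0).round(1),'ang',[round(float(np.degrees(np.arctan2(*(P[(i+1)%len(P)]-P[i])[1::-1]))),1) for i in range(len(P))],'len',np.linalg.norm(np.roll(P,-1,0)-P,axis=1).round(1))
show('rimT',t,[T(*q) for q in[(172,40),(380,137),(282,345),(68,243)]],85)
show('rimS',s,[S(*q) for q in[(163,265),(402,265),(402,485),(153,485)]],85)
show('lugL',t,[T(*q) for q in[(145,125),(200,155),(170,210),(118,190)]],79)
show('lugR',t,[T(*q) for q in[(282,183),(332,207),(302,270),(248,245)]],79)
show('lugLS',s,[S(*q) for q in[(175,340),(233,340),(233,407),(175,407)]],79)
show('lugRS',s,[S(*q) for q in[(325,345),(383,345),(385,413),(325,410)]],79)
show('standT',t,[T(*q) for q in[(133,481),(300,487),(300,560),(130,552)]],35)
show('standS',s,[S(*q) for q in[(77,173),(222,127),(240,175),(97,215)]],35)
for z in(100,111,120,130):
  show('handT%d'%z,t,[T(*q) for q in[(143,487),(288,489),(286,528),(143,522)]],z)
  show('handS%d'%z,s,[S(*q) for q in[(92,97),(212,62),(218,75),(100,112)]],z)
for n,p,i in(('T',t,'top0'),('S',s,'scene0')):
  a=cv2.imread(f'pics/{i}.png');hsv=cv2.cvtColor(a,cv2.COLOR_BGR2HSV)
  m=cv2.inRange(hsv,(5,90,90),(20,220,255))
  k,l,st,c=cv2.connectedComponentsWithStats(cv2.morphologyEx(m,cv2.MORPH_CLOSE,np.ones((5,5))))
  for j in range(1,k):
    if st[j,4]>150: print(n,st[j],c[j].round(1),back(p,*c[j],12).round(1))
```

```text
rimT [[684.6, 38.4], [628.8, -71.7], [516.5, -16.8], [572.7, 93.8]] mean [600.6  10.9  85. ] ang [-116.9, 153.9, 63.1, -26.3] len [123.5 125.  124.  124.9]
rimS [[521.8, -16.7], [576.0, 98.9], [687.3, 38.2], [634.8, -73.7]] mean [605.   11.7  85. ] ang [64.9, -28.6, -115.1, 153.2] len [127.7 126.8 123.6 126.6]
lugL [[638.9, 53.5], [621.8, 24.3], [591.6, 40.6], [602.9, 68.0]] mean [613.8  46.6  79. ] ang [-120.4, 151.7, 67.5, -22.0] len [33.8 34.3 29.7 38.8]
lugR [[605.7, -19.1], [592.1, -45.4], [557.9, -28.5], [571.9, -0.3]] mean [581.9 -23.3  79. ] ang [-117.4, 153.8, 63.6, -29.0] len [29.6 38.2 31.5 38.7]
lugLS [[562.7, -28.5], [575.6, -1.0], [610.6, -17.8], [597.9, -44.8]] mean [586.7 -23.   79. ] ang [64.9, -25.7, -115.1, 155.3] len [30.4 38.8 29.8 38.8]
lugRS [[598.7, 41.3], [611.6, 68.8], [646.6, 51.1], [632.1, 24.1]] mean [622.2  46.3  79. ] ang [64.9, -26.8, -118.3, 152.7] len [30.4 39.3 30.7 37.6]
standT [[453.1, 63.2], [448.1, -26.8], [408.9, -25.8], [415.0, 65.1]] mean [431.3  18.9  35. ] ang [-93.2, 178.5, 86.1, -2.7] len [90.2 39.2 91.  38.1]
standS [[416.6, -25.0], [423
[... 1315 characters left out ...]
 -93.9, 179.8] len [68.6  9.3 67.7 10.9]
T [   0   41   57   44 2305] [26.7 61.9] [893.6 575.1  12. ]
T [ 314  131   73   70 3958] [350.6 165.5] [ 595.5 -278.    12. ]
T [210 133  59  57 604] [237.6 164.3] [602.5  16.2  12. ]
T [222 223  31   9 158] [233.8 227.8] [439.3  28.1  12. ]
T [124 235  63  19 428] [157.2 242.1] [408.  215.9  12. ]
S [381  28  27  20 419] [393.7  37.5] [ 87.6 751.3  12. ]
S [284 141  47  29 391] [307.2 155.7] [413.5 221.5  12. ]
S [231 158  27  16 151] [243.8 164.4] [364.9  47.2  12. ]
S [247 211  49  40 534] [271.4 228.4] [575.7  28.1  12. ]
S [ 472  210   40   67 1620] [497. 242.] [844.6 514.1  12. ]
S [ 116  250   83   82 5227] [157.1 290.5] [ 606.8 -281.5   12. ]
```

```bash
cat >> h.py <<'E'
def st():
    from cell import ctrl
    s=ctrl.read_state(); M=R.from_euler('xyz',s['tool_rot']).as_matrix(); return s,np.array(s['eef_pos']),M
def go(target,Xd=None,zang=None):
    """tool-frame shift to target and total rotvec so tool x is down and tool z has world yaw zang (deg)"""
    s,p,M=st()
    print('clk',round(s['clock'],2),'tcp',p.round(1),'zyaw',round(float(np.degrees(np.arctan2(M[1,2],M[0,2]))),2),'xdir',M[:,0].round(4),'q',np.round(s['qpos'],2),'F',np.round(s['force'],1),'w',round(s['width'],1))
    if target is not None: print('shift tool',(M.T@(np.array(target)-p)).round(1))
    if zang is not None:
        a=np.radians(zang); x=np.array([0,0,-1.]); z=np.array([np.cos(a),np.sin(a),0]); y=np.cross(z,x)
        D=np.c_[x,y,z]; rv=R.from_matrix(M.T@D).as_rotvec(); print('rotvec',rv.round(3),'(after turn shift)',None if target is None else (D.T@(np.array(target)-p)).round(1))
E
python3 - <<'E'
from h import *
s,p,M=st();print(M.round(3))
go([433,19,239],zang=-3.5)
go([433,19,239],zang=176.5)
from cell import camera_params
w=camera_params('wrist');print(w);W=R.from_euler('xyz',w['orientation']).as_matrix()
print(M.T@(w['eye']-p), M.T@W)
# refine trivet by contour fit
for n,i in(('top','top0'),('scene','scene0')):
  a=cv2.imread(f'pics/{i}.png');m=cv2.inRange(cv2.cvtColor(a,cv2.COLOR_BGR2HSV),(5,90,60),(20,220,255))
  m=cv2.morphologyEx(m,cv2.MORPH_CLOSE,np.ones((5,5)))
  k,l,stt,c=cv2.connectedComponentsWithStats(m)
  for j in range(1,k):
    if 3900<stt[j,4]<5500:
      cs=cv2.findContours((l==j).astype(np.uint8),0,1)[0][0]
      e=cv2.fitEllipse(cs);print(n,e); P=np.array([back(cam(n),*q[0],12) for q in cs]);c2,r=cv2.minEnclosingCircle(P[:,:2].astype(np.float32));print(c2,r)
E
```

```text
[[-0.001 -0.917  0.399]
 [-0.002  0.399  0.917]
 [-1.    -0.    -0.002]]
clk 0.1 tcp [259.3 595.4 238.5] zyaw 66.46 xdir [-7.0e-04 -1.5e-03 -1.0e+00] q [-1.23  0.63  0.04  1.52 -0.03  1.   -0.02] F [-0.   0.6 -0.3] w 85.3
shift tool [ 3.000e-01 -3.894e+02 -4.591e+02]
rotvec [ 1.221e+00 -1.000e-03  1.000e-03] (after turn shift) [-5.000e-01 -5.648e+02  2.085e+02]
clk 0.1 tcp [259.3 595.4 238.5] zyaw 66.46 xdir [-7.0e-04 -1.5e-03 -1.0e+00] q [-1.23  0.63  0.04  1.52 -0.03  1.   -0.02] F [-0.   0.6 -0.3] w 85.3
shift tool [ 3.000e-01 -3.894e+02 -4.591e+02]
rotvec [-1.921e+00 -1.000e-03 -2.000e-03] (after turn shift) [-5.000e-01  5.648e+02 -2.085e+02]
{'fx': 316.4714595991357, 'fy': 316.4714595991357, 'cx': 255.94711809664915, 'cy': 191.58376329369705, 'eye': array([187.69922279, 627.29877218, 372.89172054]), 'orientation': array([-0.31122018,  0.00144436,  1.15997924])}
[-134.40267512   78.40620814    0.36879184] [[-2.17541200e-04  3.06211961e-01 -9.51963333e-01]
 [ 1.57189692e-05  9.51963356e-01  3.06211965e-01]
 [ 9.99999976e-01  5.16498360e-05 -2.11904587e-04]]
top ((350.31195068359375, 165.86239624023438), (68.80314636230469, 72.53986358642578), 121.43836975097656)
(596.301025390625, -277.1131286621094) 96.09471893310547
scene ((157.14366149902344, 290.4756164550781), (75.8034896850586, 85.88241577148438), 49.37556838989258)
(602.020263671875, -279.58612060546875) 95.93673706054688
```

```bash
python3 -m handwheel '1 0 -30 -35.3 0 0 0;1 0 -30 -35.3 0 0 0;1 0 -30 -35.3 0 0 0;1 0 -30 -35.3 0 0 0;1 0 -30 -35.3 0 0 0;1 0 -30 -35.3 0 0 0;1 0 -30 -35.3 0 0 0;1 0 -30 -35.3 0 0 0;1 0 -30 -35.3 0 0 0;1 0 -30 -35.3 0 0 0'
python3 -m handwheel '1 0 -25 -30 0.136 0 0;1 0 0 0 0.136 0 0;1 0 0 0 0.136 0 0;1 0 0 0 0.136 0 0;1 0 0 0 0.136 0 0;1 0 0 0 0.136 0 0;1 0 0 0 0.136 0 0;1 0 0 0 0.136 0 0;1 0 0 0 0.136 0 0'
python3 - <<'E'
from h import *
go([433,19,239],zang=-3.5)
E
```

```text
clock: 1.1
eef_pos: [394.3, 142.7, 234.0]
tool_rot: [2.082, 1.566, -3.027]
force: [1.2, -0.4, 0.1]
width: 85.3
clock: 2.0
eef_pos: [406.1, 93.2, 233.2]
tool_rot: [-2.506, 1.563, -2.622]
force: [-0.2, 0.2, -0.2]
width: 85.6
clk 2.0 tcp [406.1  93.2 233.2] zyaw -6.64 xdir [-0.0069 -0.004  -1.    ] q [-0.62  0.34  0.43  2.14 -0.21  0.71 -0.17] F [-0.2  0.2 -0.2] w 85.6
shift tool [ -5.7 -70.7  35.3]
rotvec [-0.055 -0.007  0.005] (after turn shift) [ -5.8 -72.5  31.4]
```

```bash
python3 -m handwheel '1 -3 -36 17 -0.028 -0.003 0.002;1 -3 -36 17 -0.028 -0.003 0.002;1 0 0 0 0 0 0'
python3 - <<'E'
from h import *
from cell import get_image,camera_params
import json
go([433,19,239],zang=-3.5)
w=camera_params('wrist');im=get_image('wrist')
json.dump({k:(v.tolist() if hasattr(v,'tolist') else v) for k,v in w.items()},open('w1.json','w'))
cv2.imwrite('pics/w1.png',im);cv2.imwrite('pics/w1b.png',cv2.resize(im,(800,600),interpolation=cv2.INTER_CUBIC))
E
```

```text
clock: 2.3
eef_pos: [433.0, 19.0, 238.7]
tool_rot: [-2.374, 1.569, -2.427]
force: [0.5, -0.3, -0.3]
width: 85.7
clk 2.3 tcp [433.   19.  238.7] zyaw -3.06 xdir [-0.0014 -0.0012 -1.    ] q [-0.43  0.35  0.42  2.1  -0.21  0.74  0.07] F [ 0.5 -0.3 -0.3] w 85.7
shift tool [-0.3 -0.  -0. ]
rotvec [ 0.008 -0.001  0.001] (after turn shift) [-0.3 -0.  -0. ]
```

View pics/w1b.png

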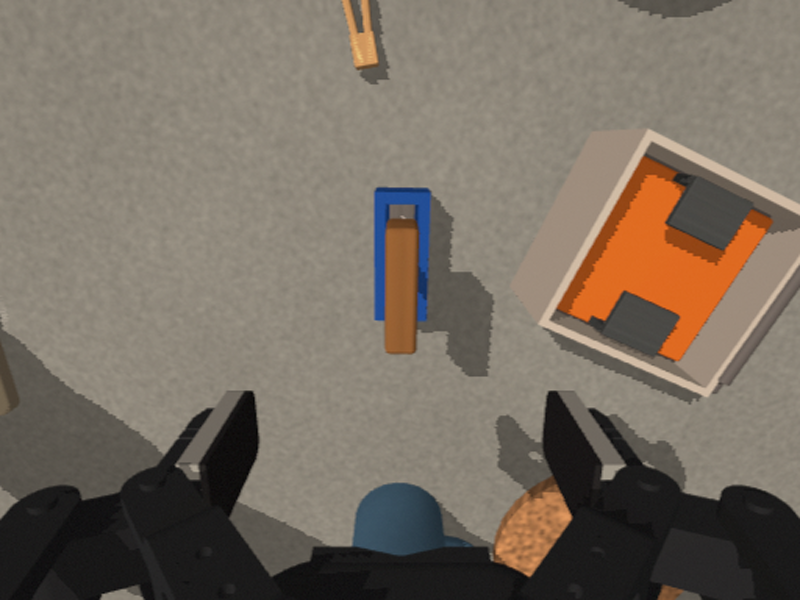

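```bash
python3 - <<'E'
from h import *
import json
w=json.load(open('w1.json'))
Q=lambda x,y:((x+.5)/1.5625-.5,(y+.5)/1.5625-.5)
def show(n,p,pts,z):
    P=np.array([back(p,*Q(*q),z) for q in pts]);print(n,P[:,:2].round(1).tolist(),'mean',P.mean(0).round(1),'ang',[round(float(np.degrees(np.arctan2(*(P[(i+1)%len(P)]-P[i])[1::-1]))),1) for i in range(len(P))],'len',np.linalg.norm(np.roll(P,-1,0)-P,axis=1).round(1))
show('stand',w,[(375,188),(431,189),(428,320),(375,320)],35)
for z in(111,115,119): show('hand%d'%z,w,[(386,226),(416,226),(416,353),(386,353)],z)
show('rim',w,[(649,129),(820,222),(706,397),(541,324)],85)
show('lugA',w,[(694,174),(755,205),(723,251),(668,222)],79)
show('lugB',w,[(628,291),(680,318),(654,357),(603,330)],79)
E
python3 - <<'E'
import cv2
b=cv2.imread('pics/w1.png')
cv2.imwrite('pics/w1h.png',cv2.resize(b[110:240,220:300],None,fx=4.5,fy=4.5,interpolation=cv2.INTER_CUBIC))
cv2.imwrite('pics/w1p.png',cv2.resize(b[75:260,325:512],None,fx=3.2,fy=3.2,interpolation=cv2.INTER_CUBIC))
E
```

```text
stand [[418.8, 68.3], [456.2, 65.6], [450.8, -27.7], [412.3, -25.6]] mean [434.5  20.1  35. ] ang [-4.1, -93.3, 177.0, 86.0] len [37.5 93.5 38.6 94.1]
hand111 [[427.4, 54.9], [443.4, 54.0], [440.1, -19.4], [422.9, -18.4]] mean [433.5  17.8 111. ] ang [-3.1, -92.5, 177.0, 86.4] len [15.9 73.5 17.3 73.5]
hand115 [[427.6, 55.5], [443.3, 54.7], [440.1, -17.6], [423.1, -16.7]] mean [433.5  19.  115. ] ang [-3.1, -92.5, 177.0, 86.4] len [15.7 72.3 17.  72.3]
hand119 [[427.7, 56.2], [443.2, 55.4], [440.1, -15.8], [423.3, -14.9]] mean [433.6  20.2 119. ] ang [-3.1, -92.5, 177.0, 86.4] len [15.5 71.2 16.8 71.2]
rim [[574.4, 96.3], [678.9, 39.5], [628.2, -72.3], [518.9, -15.5]] mean [600.1  12.   85. ] ang [-28.5, -114.4, 152.5, 63.6] len [119.  122.7 123.2 124.8]
lugA [[605.6, 70.2], [643.7, 50.4], [629.0, 23.6], [593.8, 43.1]] mean [618.   46.8  79. ] ang [-27.4, -118.8, 151.1, 66.4] len [42.9 30.6 40.2 29.6]
lugB [[573.8, 1.2], [608.2, -18.5], [594.5, -44.7], [560.2, -24.1]] mean [584.2 -21.5  79. ] ang [-29.8, -117.4, 149.0, 61.7] len [39.6 29.5 40.1 28.7]
```

View pics/w1h.png

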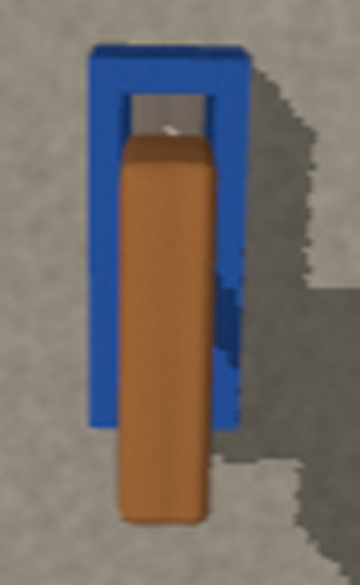

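View pics/w1p.png

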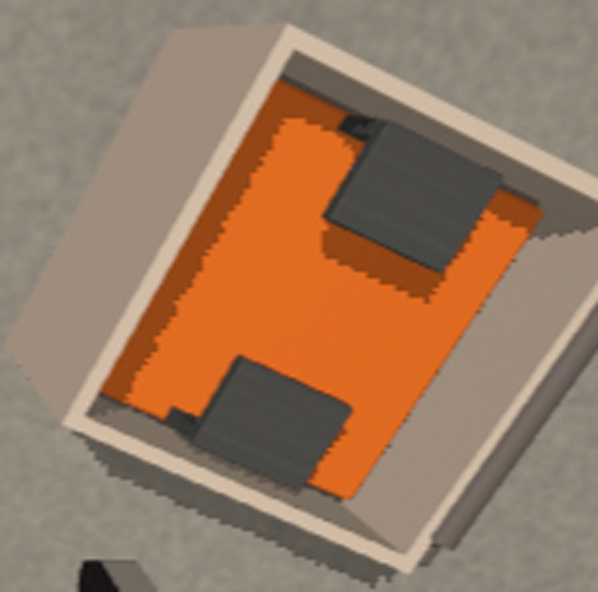

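```bash
python3 -m handwheel '1 38 0 0 0.008 0 0;1 38 0 0 0 0 0;1 38 0 0 0 0 0;1 25 0 0 0 0 0;1 0 0 0 0 0 0'
python3 - <<'E'
from h import *
from cell import get_image,camera_params
go([433.7,19.3,85],zang=-3.6)
im=get_image('wrist')
cv2.imwrite('pics/w2.png',cv2.resize(im,(800,600),interpolation=cv2.INTER_CUBIC))
E
```

```text
clock: 2.85
eef_pos: [432.0, 27.2, 95.5]
tool_rot: [1.821, 1.566, 1.765]
force: [0.0, -0.1, 0.6]
width: 85.3
clk 2.85 tcp [432.   27.2  95.5] zyaw -3.22 xdir [-0.001   0.0049 -1.    ] q [-0.28  0.61  0.23  2.23 -0.41  0.34  0.24] F [ 0.  -0.1  0.6] w 85.3
shift tool [10.5 -7.9  2.2]
rotvec [ 0.007 -0.001 -0.005] (after turn shift) [10.5 -7.8  2.2]
```

View pics/w2.png

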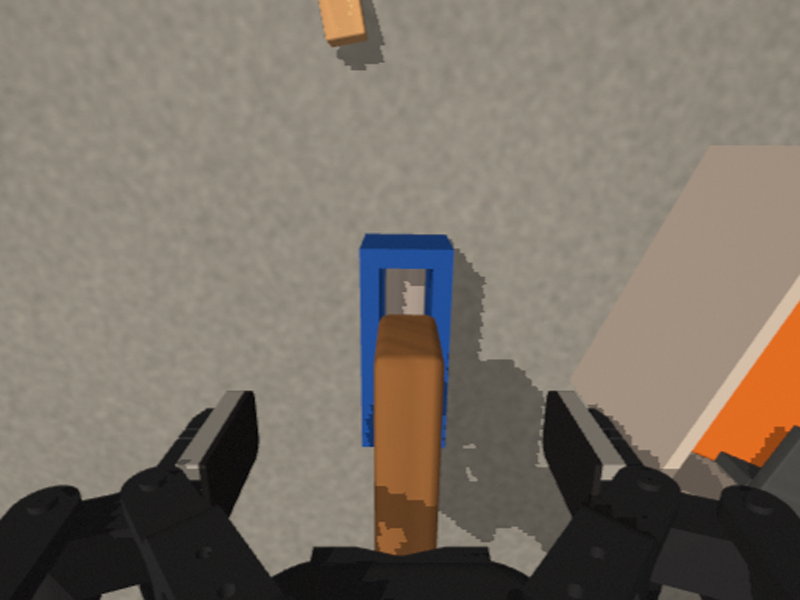

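The handle now sits between the open jaws, its near end at about (408,318) in the picture. The TCP has drifted 8 mm in y, so I'll correct that and finish the descent.

```bash
python3 -m handwheel '1 5 -7.8 2 0.007 0 -0.005;1 5.5 0 0 0 0 0;1 0 0 0 0 0 0'
python3 - <<'E'
from h import *
go([433.7,19.3,85],zang=-3.6)
E
```

```text
clock: 3.2
eef_pos: [436.2, 19.8, 88.2]
tool_rot: [0.119, 1.565, 0.057]
force: [0.2, 0.1, 0.2]
width: 85.1
clk 3.2 tcp [436.2  19.8  88.2] zyaw -3.57 xdir [ 5.4e-03  3.0e-04 -1.0e+00] q [-0.26  0.62  0.22  2.23 -0.41  0.32  0.25] F [0.2 0.1 0.2] w 85.1
shift tool [ 3.2 -0.7 -2.5]
rotvec [ 0.001  0.005 -0.001] (after turn shift) [ 3.2 -0.7 -2.4]
```

```bash
python3 -m handwheel '1 2.5 -0.7 -2.4 0 0.005 0;1 0 0 0 0 0 0'
python3 - <<'E'
from h import *
go([433.7,19.3,85],zang=-3.6)
E
```

```text
clock: 3.4
eef_pos: [434.5, 19.4, 86.7]
tool_rot: [0.418, 1.568, 0.356]
force: [-0.2, -0.5, 0.2]
width: 85.5
clk 3.4 tcp [434.5  19.4  86.7] zyaw -3.57 xdir [ 0.0026  0.001  -1.    ] q [-0.26  0.62  0.21  2.24 -0.42  0.31  0.25] F [-0.2 -0.5  0.2] w 85.5
shift tool [ 1.7 -0.1 -0.8]
rotvec [ 0.001  0.003 -0.001] (after turn shift) [ 1.7 -0.1 -0.8]
```

Good alignment. Next I close the gripper.

```bash
python3 -m handwheel '-1 1 0 -0.6 0 0.003 0;-1 0 0 0 0 0 0;-1 0 0 0 0 0 0;-1 0 0 0 0 0 0;-1 0 0 0 0 0 0;-1 0 0 0 0 0 0;-1 0 0 0 0 0 0;-1 0 0 0 0 0 0'
python3 - <<'E'
from h import *
from cell import get_image,camera_params
go([434.5,19.3,200],zang=-3.6)
im=get_image('wrist')
cv2.imwrite('pics/w3.png',cv2.resize(im,(640,480),interpolation=cv2.INTER_CUBIC))
E
```

```text
clock: 4.2
eef_pos: [433.9, 19.6, 86.5]
tool_rot: [1.536, 1.569, 1.474]
force: [-0.2, 0.3, 1.8]
width: 17.4
clk 4.2 tcp [433.9  19.6  86.5] zyaw -3.56 xdir [ 2.0e-04  1.7e-03 -1.0e+00] q [-0.26  0.63  0.21  2.24 -0.42  0.32  0.25] F [-0.2  0.3  1.8] w 17.4
shift tool [-1.135e+02 -1.000e-01  6.000e-01]
rotvec [ 0.001  0.    -0.002] (after turn shift) [-113.5   -0.3    0.6]
```

View pics/w3.png

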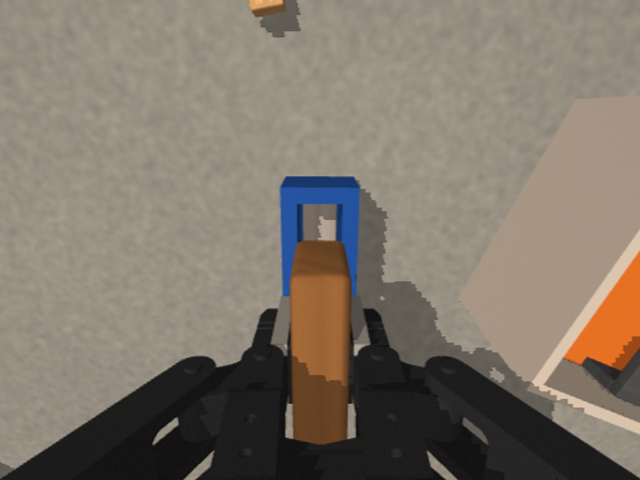

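```bash
python3 -m handwheel '-1 -6 0 0 0 0 0;-1 -8 0 0 0 0 0;-1 -8 0 0 0 0 0;-1 -8 0 0 0 0 0;-1 -8 0 0 0 0 0;-1 -8 0 0 0 0 0;-1 0 0 0 0 0 0'
python3 - <<'E'
from h import *
go([434.5,19.3,210],zang=-3.6)
E
```

```text
clock: 4.95
eef_pos: [434.1, 19.6, 137.1]
tool_rot: [1.065, 1.569, 1.003]
force: [0.1, 0.1, -2.2]
width: 17.2
clk 4.95 tcp [434.1  19.6 137.1] zyaw -3.57 xdir [ 0.0012  0.0019 -1.    ] q [-0.33  0.53  0.31  2.2  -0.36  0.46  0.21] F [ 0.1  0.1 -2.2] w 17.2
shift tool [-72.9  -0.1   0.5]
rotvec [ 0.001  0.001 -0.002] (after turn shift) [-72.9  -0.2   0.4]
```

```bash
python3 -m handwheel '-1 -20 0 0 0 0 0;-1 -25 0 0 0 0 0;-1 -20 0 0 0 0 0;-1 0 0 20 0 0 0;-1 0 0 35 0 0 0;-1 0 0 38 0 0 0;-1 0 0 35 0 0 0;-1 0 0 25 0 0 0;-1 0 0 13 0 0 0;-1 0 0 0 0 0 0'
python3 -m handwheel '-1 0 0 0 -0.13 0 0;-1 0 0 0 -0.13 0 0;-1 0 0 0 -0.13 0 0;-1 0 0 0 -0.13 0 0;-1 0 0 0 -0.13 0 0;-1 0 0 0 -0.13 0 0;-1 0 0 0 -0.13 0 0;-1 0 0 0 -0.13 0 0;-1 0 0 0 -0.13 0 0;-1 0 0 0 0 0 0'
python3 - <<'E'
from h import *
from cell import get_image,camera_params
import json
go([601,12,200],zang=63.5)
w=camera_params('wrist');im=get_image('wrist')
json.dump({k:(v.tolist() if hasattr(v,'tolist') else v) for k,v in w.items()},open('w4.json','w'))
cv2.imwrite('pics/w4.png',im);cv2.imwrite('pics/w4b.png',cv2.resize(im,(800,600),interpolation=cv2.INTER_CUBIC))
for n in('scene','top'): cv2.imwrite(f'pics/{n}4.png',get_image(n))
E
```

```text
clock: 5.95
eef_pos: [601.7, 10.0, 202.8]
tool_rot: [2.666, 1.565, 2.606]
force: [0.1, 0.1, -1.2]
width: 17.7
clock: 6.95
eef_pos: [586.7, 10.7, 199.3]
tool_rot: [1.939, 1.546, 3.099]
force: [-0.9, 0.0, -1.0]
width: 17.1
clk 6.95 tcp [586.7  10.7 199.3] zyaw 66.44 xdir [-0.0248  0.0011 -0.9997] q [-0.09  0.59  0.04  1.72 -0.03  0.85  1.12] F [-0.9  0.  -1. ] w 17.1
shift tool [ -1.1 -12.6   6.9]
rotvec [ 0.051 -0.01  -0.023] (after turn shift) [ -0.7 -12.2   7.6]
```

View pics/w4b.png

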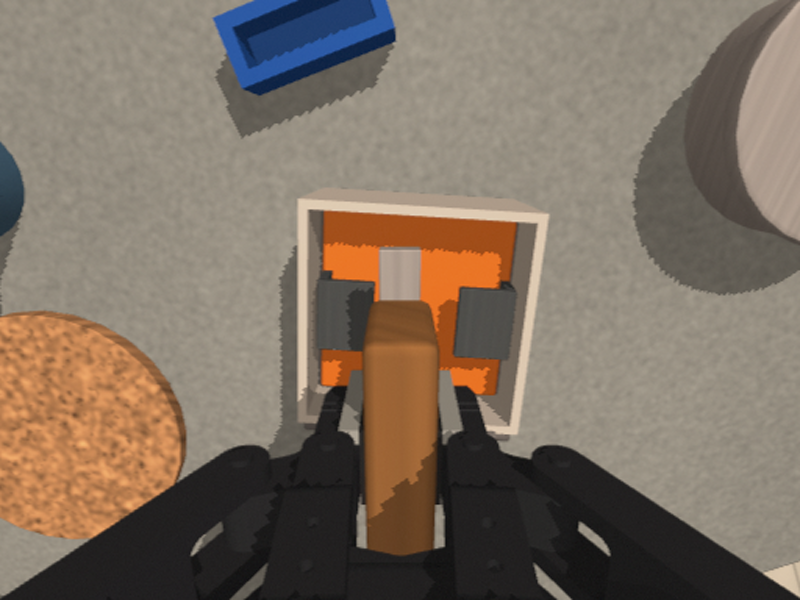

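View pics/scene4.png

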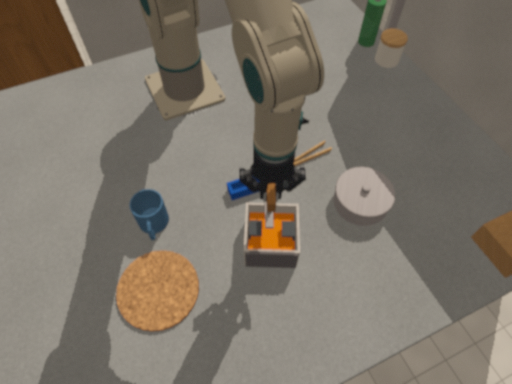

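```bash
python3 -m handwheel '-1 0 -6 3.5 0.025 -0.005 -0.012;-1 0 -6 3.5 0.025 -0.005 -0.012;-1 0 0 0 0 0 0'
python3 - <<'E'
from h import *
from cell import get_image,camera_params
import json
go([601,12,200],zang=63.5)
w=camera_params('wrist');im=get_image('wrist')
json.dump({k:(v.tolist() if hasattr(v,'tolist') else v) for k,v in w.items()},open('w5.json','w'))
cv2.imwrite('pics/w5.png',im);cv2.imwrite('pics/w5b.png',cv2.resize(im,(800,600),interpolation=cv2.INTER_CUBIC))
E
```

```text
clock: 7.4
eef_pos: [602.2, 12.4, 199.1]
tool_rot: [-1.344, 1.566, -0.246]
force: [0.1, -0.8, -1.0]
width: 17.4
clk 7.4 tcp [602.2  12.4 199.1] zyaw 62.92 xdir [ 0.0044 -0.0011 -1.    ] q [-0.1   0.6   0.06  1.7  -0.04  0.83  1.07] F [ 0.1 -0.8 -1. ] w 17.4
shift tool [-0.9  0.9 -0.9]
rotvec [-0.01   0.001  0.004] (after turn shift) [-0.9  0.9 -0.9]
```

View pics/w5b.png

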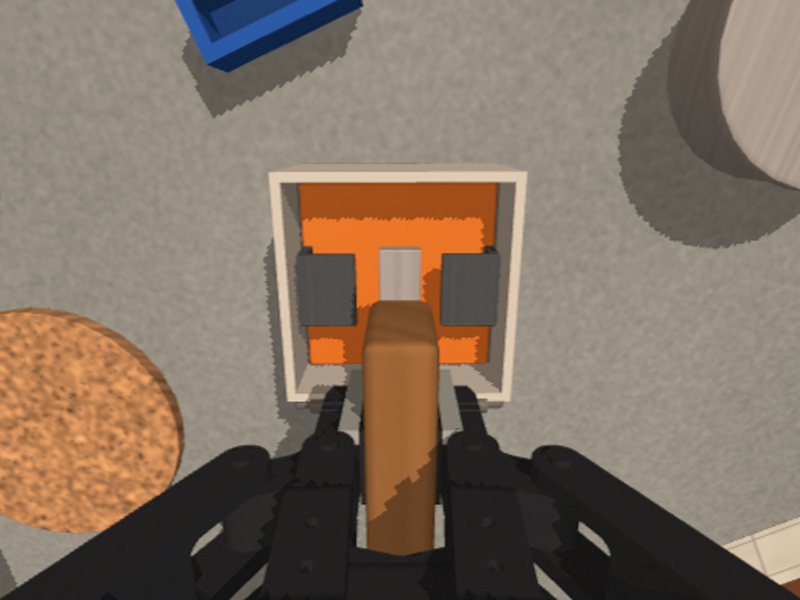

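Run:
```python
from h import *
import json
w=json.load(open('w5.json'))
Q=lambda x,y:((x+.5)/1.5625-.5,(y+.5)/1.5625-.5)
def show(n,p,pts,z):
    P=np.array([back(p,*Q(*q),z) for q in pts]);print(n,P[:,:2].round(1).tolist(),'mean',P.mean(0).round(1),'ang',[round(float(np.degrees(np.arctan2(*(P[(i+1)%len(P)]-P[i])[1::-1]))),1) for i in range(len(P))],'len',np.linalg.norm(np.roll(P,-1,0)-P,axis=1).round(1));return P.mean(0)
a=show('L',w,[(300,254),(356,254),(356,325),(301,325)],79)
b=show('R',w,[(442,254),(498,254),(498,325),(441,325)],79)
print((a+b)/2,np.degrees(np.arctan2(*(b-a)[1::-1])),np.linalg.norm(b-a))
show('rim',w,[(269,172),(527,172),(509,402),(289,402)],85)
s,p,M=st()
for z in (110,115,120,125,130):
    c=np.array([back(w,*Q(*q),z) for q in[(379.5,248),(421,248)]]); print(z,((c-p)@M).round(1).tolist())
for z in (217-7,217-3,217,221,225,229):  # handle top end edge
    c=np.array([back(w,*Q(*q),z) for q in[(363,348),(439,348)]]); print('h',z,((c-p)@M).round(1).tolist())
a=cv2.imread('pics/w5.png');m=cv2.inRange(cv2.cvtColor(a,cv2.COLOR_BGR2HSV),(5,60,60),(20,220,255));m=cv2.morphologyEx(m,cv2.MORPH_CLOSE,np.ones((5,5)))
k,l,stt,c=cv2.connectedComponentsWithStats(m)
for j in range(1,k):
  if stt[j,4]>1000 and stt[j,0]==0:
    cs=cv2.findContours((l==j).astype(np.uint8),0,1)[0][0][:,0]; cs=cs[(cs[:,0]>1)]
    P=np.array([back(w,*q,12) for q in cs])[:,:2]
    A=np.c_[2*P,np.ones(len(P))];x=np.linalg.lstsq(A,(P**2).sum(1),rcond=None)[0];r=np.sqrt(x[2]+x[0]**2+x[1]**2);print('trivet',x[:2],r,np.abs(np.linalg.norm(P-x[:2],axis=1)-r).max(),stt[j])
```

```text
L [[559.7, -24.2], [573.1, 1.9], [608.0, -17.2], [594.3, -44.1]] mean [583.8 -20.9  79. ] ang [62.9, -28.7, -117.1, 150.1] len [29.4 39.9 30.2 39.9]
R [[593.6, 42.1], [607.0, 68.3], [643.6, 52.3], [629.4, 24.4]] mean [618.4  46.8  79. ] ang [62.9, -23.6, -117.1, 153.6] len [29.4 40.  31.4 39.9]
[601.08667063  12.94096052  79.        ] 62.89118304402621 76.03221204658243
rim [[517.0, -15.1], [574.2, 96.7], [686.7, 39.1], [629.9, -71.8]] mean [602.   12.2  85. ] ang [62.9, -27.1, -117.1, 153.3] len [125.6 126.4 124.6 126.3]
110 [[88.9, 31.0, -8.8], [88.9, 31.0, 10.3]]
115 [[83.9, 32.1, -8.6], [83.9, 32.0, 10.1]]
120 [[78.9, 33.1, -8.4], [78.9, 33.1, 9.8]]
125 [[73.9, 34.2, -8.2], [73.9, 34.2, 9.6]]
130 [[68.9, 35.2, -7.9], [68.9, 35.2, 9.4]]
h 210 [[-11.1, 24.6, -9.4], [-11.1, 24.6, 11.1]]
h 214 [[-15.1, 26.3, -9.1], [-15.1, 26.3, 10.8]]
h 217 [[-18.1, 27.6, -8.9], [-18.1, 27.6, 10.5]]
h 221 [[-22.1, 29.4, -8.5], [-22.1, 29.4, 10.2]]
h 225 [[-26.1, 31.1, -8.2], [-26.1, 31.1, 9.9]]
h 229 [[-30.1, 32.9, -7.9], [-30.1, 32.8, 9.5]]
trivet [ 596.22969505 -275.22785928] 96.18990178661802 6.77429762951526 [    0   197   118   145 13970]
```

```bash
python3 - <<'E'
from h import *
go([600.5,13.2,199],zang=63.0)
E
python3 -m handwheel '-1 0 1.9 -0.1 0 0 0.002;-1 10 0 0 0 0 0.002;-1 10 0 0 0 0 0;-1 10 0 0 0 0 0;-1 0 0 0 0 0 0'
python3 - <<'E'
from h import *
go([600.5,13.2,143],zang=63.0)
E
```

```text
clk 7.45 tcp [601.8  12.4 199. ] zyaw 62.96 xdir [ 0.0035 -0.0011 -1.    ] q [-0.1   0.6   0.06  1.7  -0.04  0.83  1.07] F [ 0.3  0.2 -2. ] w 17.5
shift tool [-0.   1.5  0.1]
rotvec [-0.001  0.001  0.004] (after turn shift) [-0.   1.5  0.1]
clock: 7.95
eef_pos: [599.0, 13.4, 165.7]
tool_rot: [1.742, 1.568, 2.841]
force: [-0.3, 0.0, -1.1]
width: 17.5
clk 7.95 tcp [599.   13.4 165.7] zyaw 62.95 xdir [-2.3e-03  7.0e-04 -1.0e+00] q [-0.1   0.64  0.05  1.74 -0.05  0.76  1.07] F [-0.3  0.  -1.1] w 17.5
shift tool [22.7 -1.5  0.5]
rotvec [-0.001 -0.    -0.002] (after turn shift) [22.7 -1.4  0.5]
```

```bash
python3 -m handwheel '-1 8 -1 0.5 0 0 -0.002;-1 7 0 0 0 0 0;-1 7 0 0 0 0 0;-1 0 0 0 0 0 0'
python3 - <<'E'
from h import *
from cell import get_image
go([600.5,13.2,143],zang=63.0)
im=get_image('wrist');cv2.imwrite('pics/w6b.png',cv2.resize(im,(800,600),interpolation=cv2.INTER_CUBIC))
cv2.imwrite('pics/s6.png',cv2.resize(get_image('scene')[140:280,190:340],None,fx=4,fy=4,interpolation=cv2.INTER_CUBIC))
E
```

```text
clock: 8.35
eef_pos: [600.0, 13.3, 141.0]
tool_rot: [2.27, 1.569, -2.914]
force: [-1.8, -0.2, -1.5]
width: 17.4
clk 8.35 tcp [600.   13.3 141. ] zyaw 62.94 xdir [-1.4e-03 -3.0e-04 -1.0e+00] q [-0.1   0.68  0.05  1.75 -0.05  0.71  1.07] F [-1.8 -0.2 -1.5] w 17.4
shift tool [-2.  -0.5  0.2]
rotvec [-0.001 -0.001 -0.001] (after turn shift) [-2.  -0.5  0.2]
```

View pics/w6b.png

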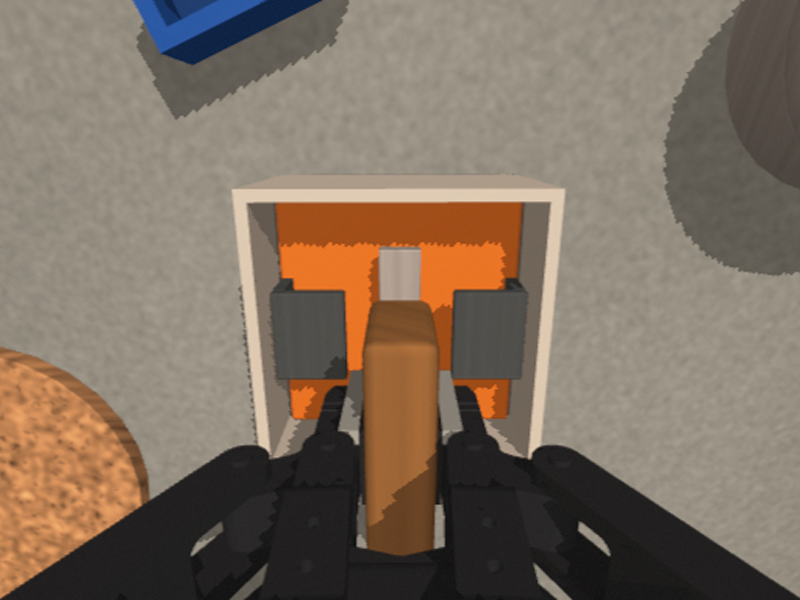

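View pics/s6.png

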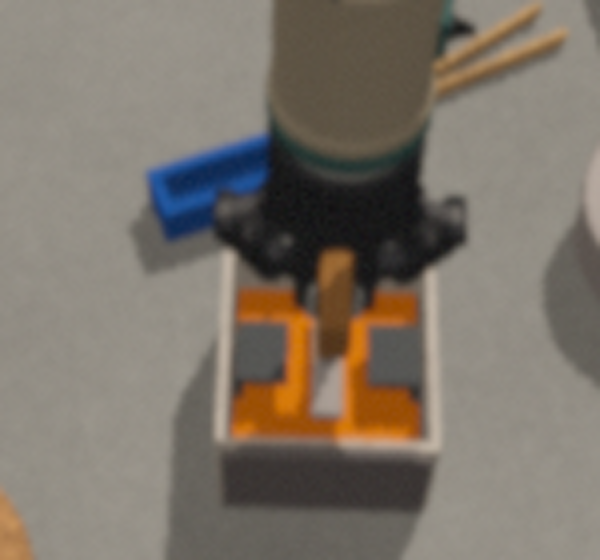

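```bash
python3 -m handwheel '-1 -2 -0.5 0.2 0 0 0;-1 0 0 0 0.03 0 0;-1 0 0 0 0.05 0 0;-1 0 0 0 0.05 0 0;-1 0 0 0 0.05 0 0;-1 0 0 0 0.05 0 0;-1 0 0 0 0.05 0 0;-1 0 0 0 0.05 0 0;-1 0 0 0 0.05 0 0;-1 0 0 0 0 0 0'
python3 - <<'E'
from h import *
go([601,13.4,143],zang=38)
E
```

```text
clock: 9.45
eef_pos: [604.3, 13.6, 148.8]
tool_rot: [-0.583, 1.562, 0.109]
force: [-0.5, 0.1, -2.1]
width: 17.3
clk 9.45 tcp [604.3  13.6 148.8] zyaw 39.66 xdir [ 0.0091  0.001  -1.    ] q [-0.17  0.67  0.17  1.75 -0.16  0.72  0.77] F [-0.5  0.1 -2.1] w 17.3
shift tool [ 5.7  2.  -2.7]
rotvec [0.029 0.008 0.005] (after turn shift) [ 5.8  1.9 -2.7]
```

```bash
python3 -m handwheel '-1 3 1 -1.4 0 0.004 0.003;-1 3 1 -1.4 0 0.004 0.003;-1 0 0 0 0 0 0'
python3 - <<'E'
from h import *
go([601,13.4,143],zang=38)
E
```

```text
clock: 9.75
eef_pos: [600.9, 13.6, 142.8]
tool_rot: [1.754, 1.57, 2.448]
force: [0.0, -0.6, -2.6]
width: 17.1
clk 9.75 tcp [600.9  13.6 142.8] zyaw 39.75 xdir [-8.e-04  7.e-04 -1.e+00] q [-0.17  0.68  0.17  1.75 -0.16  0.72  0.77] F [ 0.  -0.6 -2.6] w 17.1
shift tool [-0.2 -0.2 -0. ]
rotvec [ 0.031 -0.    -0.001] (after turn shift) [-0.2 -0.2 -0. ]
```

```bash
python3 -m handwheel '-1 0 0 0 0.05 0 0;-1 0.6 0.2 -0.3 0.05 0 0;-1 0.7 0.2 -0.3 0.05 0.001 0;-1 0.7 0.2 -0.3 0.05 0.001 0;-1 0.7 0.2 -0.3 0.05 0.001 0;-1 0 0 0 0 0 0'
python3 - <<'E'
from h import *
go([601.4,13.5,143],zang=25)
E
```

```text
clock: 10.35
eef_pos: [599.0, 13.4, 139.3]
tool_rot: [2.734, 1.566, -3.114]
force: [1.0, -0.1, -1.3]
width: 17.4
clk 10.35 tcp [599.   13.4 139.3] zyaw 24.93 xdir [-4.7e-03 -1.0e-04 -1.0e+00] q [-0.22  0.69  0.24  1.76 -0.23  0.72  0.58] F [ 1.  -0.1 -1.3] w 17.4
shift tool [-3.7 -0.9  2.2]
rotvec [-0.001 -0.004 -0.002] (after turn shift) [-3.7 -0.9  2.2]
```

```bash
python3 -m handwheel '-1 -1.8 -0.9 2 0.05 -0.004 -0.002;-1 0 0 0 0.05 0 0;-1 0 0 0 0.05 0 0;-1 0 0 0 0.05 0 0;-1 0 0 0 0.05 0 0;-1 0 0 0 0 0 0'
python3 - <<'E'
from h import *
go([601.6,13.7,142],zang=11)
E
```

```text
clock: 10.95
eef_pos: [601.3, 13.4, 141.0]
tool_rot: [2.323, 1.57, 2.508]
force: [0.5, -0.4, -0.9]
width: 17.8
clk 10.95 tcp [601.3  13.4 141. ] zyaw 10.56 xdir [-4.e-04  3.e-04 -1.e+00] q [-0.26  0.7   0.31  1.76 -0.3   0.73  0.39] F [ 0.5 -0.4 -0.9] w 17.8
shift tool [-1.   0.3  0.3]
rotvec [-0.008 -0.    -0.   ] (after turn shift) [-1.   0.3  0.3]
```

```bash
python3 -m handwheel '-1 0 0.3 0 0.05 0 0;-1 0 0 0 0.05 0 0;-1 0 0 0 0.05 0 0;-1 0 0 0 0.05 0 0;-1 0 0 0 0.05 0 0;-1 0 0 0 0.05 0 0;-1 0 0 0 0 0 0'
python3 - <<'E'
from h import *
go([602,14,142],zang=-9)
E
```

```text
clock: 11.65
eef_pos: [601.2, 13.8, 140.8]
tool_rot: [2.249, 1.569, 2.138]
force: [-0.0, 0.4, -0.8]
width: 17.7
clk 11.65 tcp [601.2  13.8 140.8] zyaw -6.38 xdir [-9.0e-04  1.4e-03 -1.0e+00] q [-0.31  0.71  0.39  1.76 -0.38  0.75  0.17] F [-0.   0.4 -0.8] w 17.7
shift tool [-1.2  0.3  0.7]
rotvec [ 0.046 -0.001 -0.001] (after turn shift) [-1.2  0.3  0.7]
```

```bash
python3 -m handwheel '-1 0 0.3 0.5 0.05 0 0;-1 0 0 0 0.05 0 0;-1 0 0 0 0.05 0 0;-1 0 0 0 0.05 0 0;-1 0 0 0 0.05 0 0;-1 0 0 0 0.05 0 0;-1 0 0 0 0.05 0 0;-1 0 0 0 0 0 0'
python3 - <<'E'
from h import *
from cell import get_image
go([602.3,14.2,142],zang=-27)
im=get_image('wrist');cv2.imwrite('pics/w7b.png',cv2.resize(im,(800,600),interpolation=cv2.INTER_CUBIC))
cv2.imwrite('pics/s7.png',cv2.resize(get_image('scene')[140:280,190:340],None,fx=4,fy=4,interpolation=cv2.INTER_CUBIC))
E
```

```text
clock: 12.45
eef_pos: [601.7, 14.3, 140.7]
tool_rot: [2.512, 1.568, 2.06]
force: [-0.3, 0.1, -1.5]
width: 17.6
clk 12.45 tcp [601.7  14.3 140.7] zyaw -25.92 xdir [-0.0015  0.0029 -1.    ] q [-0.36  0.73  0.49  1.76 -0.47  0.77 -0.09] F [-0.3  0.1 -1.5] w 17.6
shift tool [-1.3  0.2  0.6]
rotvec [ 0.019 -0.003 -0.002] (after turn shift) [-1.3  0.2  0.6]
```

View pics/w7b.png

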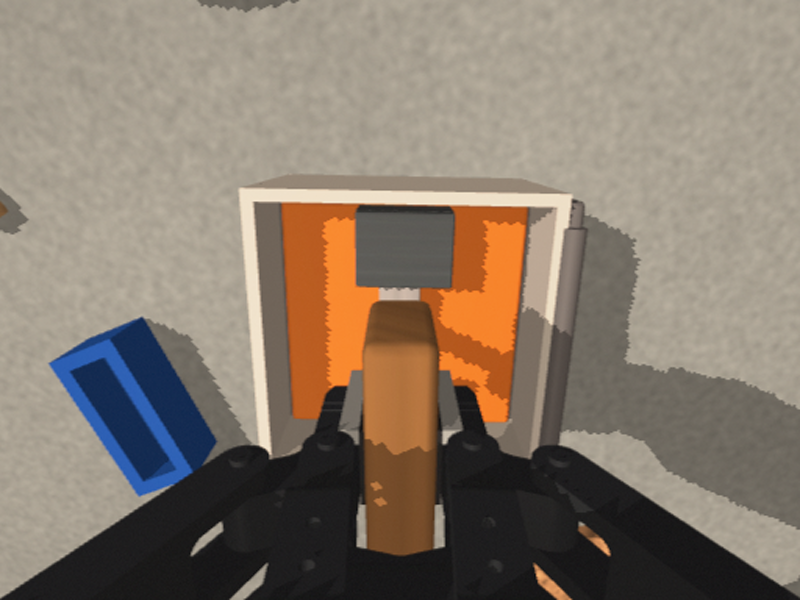

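View pics/s7.png

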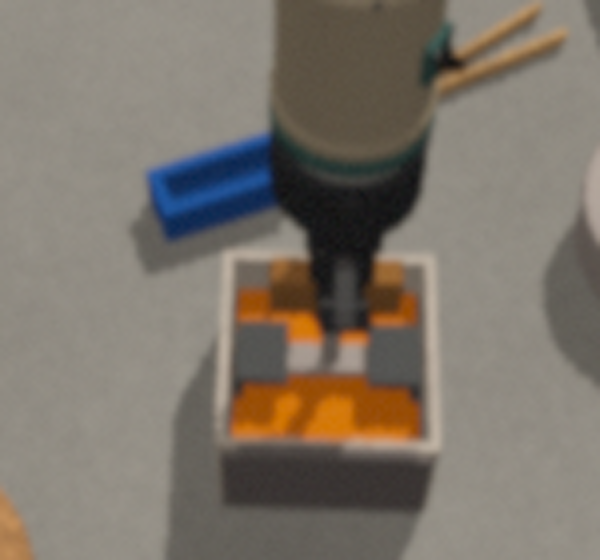

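```bash
python3 -m handwheel '-1 0 0.2 1.5 0.019 -0.003 -0.002;-1 -3 0 0 0 0 0;-1 -3 0 0 0 0 0;-1 0 0 0 0 0 0'
python3 - <<'E'
from h import *
go([602.7,14,190],zang=-27)
E
```

```text
clock: 12.95
eef_pos: [602.9, 13.8, 146.8]
tool_rot: [-2.494, 1.57, -2.963]
force: [-0.4, -0.1, -2.8]
width: 17.5
clk 12.95 tcp [602.9  13.8 146.8] zyaw -26.87 xdir [-5.e-04 -1.e-04 -1.e+00] q [-0.37  0.73  0.5   1.75 -0.47  0.79 -0.11] F [-0.4 -0.1 -2.8] w 17.5
shift tool [-43.2   0.1  -0.3]
rotvec [ 0.002 -0.     0.   ] (after turn shift) [-43.2   0.1  -0.3]
```

```bash
python3 -m handwheel '-1 -3 0 0 0 0 0;-1 -3 0 0 0 0 0;-1 -3 0 0 0 0 0;-1 -3 0 0 0 0 0;-1 0 0 0 0 0 0'
python3 - <<'E'
from h import *
from cell import get_image
go([602.7,14,200],zang=-27)
im=get_image('wrist');cv2.imwrite('pics/w8b.png',cv2.resize(im,(800,600),interpolation=cv2.INTER_CUBIC))
E
```

```text
clock: 13.45
eef_pos: [602.5, 13.9, 159.7]
tool_rot: [-2.67, 1.57, -3.139]
force: [0.6, 0.2, -3.4]
width: 17.1
clk 13.45 tcp [602.5  13.9 159.7] zyaw -26.84 xdir [-0.0013 -0.     -1.    ] q [-0.38  0.71  0.51  1.74 -0.46  0.81 -0.12] F [ 0.6  0.2 -3.4] w 17.1
shift tool [-40.3   0.2   0.1]
rotvec [ 0.003 -0.001  0.001] (after turn shift) [-40.3   0.2   0.1]
```

View pics/w8b.png

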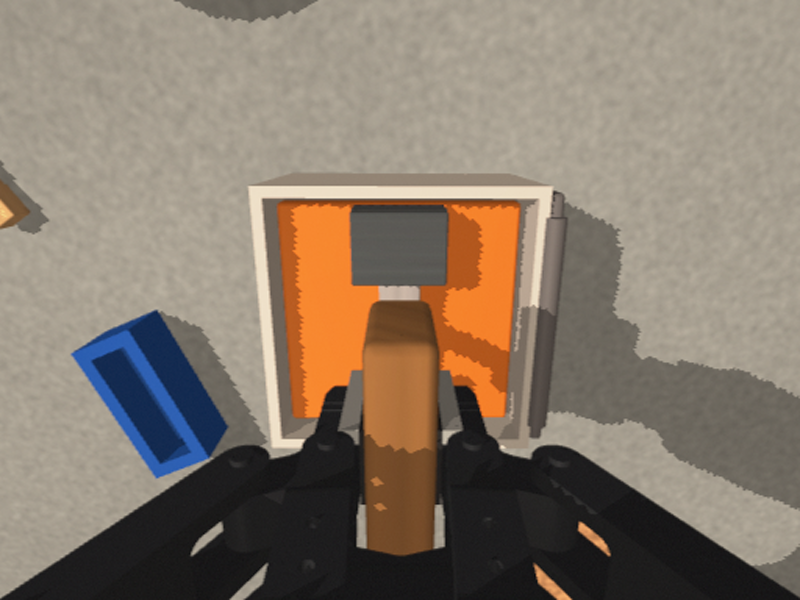

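```bash
python3 -m handwheel '-1 -5 0 0 0 0 0;-1 -5 0 0 0 0 0;-1 -5 0 0 0 0 0;-1 -5 0 0 0 0 0;-1 -5 0 0 0 0 0;-1 0 0 0 0 0 0'
python3 - <<'E'
from h import *
go([602.5,13.8,215],zang=-27)
E
```

```text
clock: 14.1
eef_pos: [602.4, 13.8, 186.9]
tool_rot: [-2.683, 1.57, 3.131]
force: [0.2, -0.2, -3.1]
width: 17.4
clk 14.1 tcp [602.4  13.8 186.9] zyaw -26.84 xdir [-0.0013  0.     -1.    ] q [-0.39  0.68  0.53  1.72 -0.43  0.87 -0.14] F [ 0.2 -0.2 -3.1] w 17.4
shift tool [-28.1  -0.    0. ]
rotvec [ 0.003 -0.001  0.001] (after turn shift) [-28.1   0.    0.1]
```

```bash
python3 -m handwheel '-1 -6 0 0 0 0 0;-1 -6 0 0 0 0 0;-1 -6 0 0 0 0 0;-1 -6 0 0 0 0 0;-1 -4 0 0 0 0 0;-1 0 0 0 0 0 0'
python3 - <<'E'
from h import *
from cell import get_image
go([600,-277,215],zang=-27)
im=get_image('wrist');cv2.imwrite('pics/w9b.png',cv2.resize(im,(800,600),interpolation=cv2.INTER_CUBIC))
cv2.imwrite('pics/s9.png',cv2.resize(get_image('scene')[120:340,90:340],None,fx=2.6,fy=2.6,interpolation=cv2.INTER_CUBIC))
E
```

```text
clock: 14.7
eef_pos: [602.4, 13.8, 217.7]
tool_rot: [-2.759, 1.57, 3.056]
force: [-0.6, -0.3, -4.0]
width: 17.2
clk 14.7 tcp [602.4  13.8 217.7] zyaw -26.85 xdir [-1.1e-03  1.0e-04 -1.0e+00] q [-0.41  0.64  0.56  1.69 -0.41  0.93 -0.16] F [-0.6 -0.3 -4. ] w 17.2
shift tool [   2.7 -260.6  129.1]
rotvec [ 0.003 -0.001  0.   ] (after turn shift) [   2.7 -260.2  129.8]
```

View pics/w9b.png

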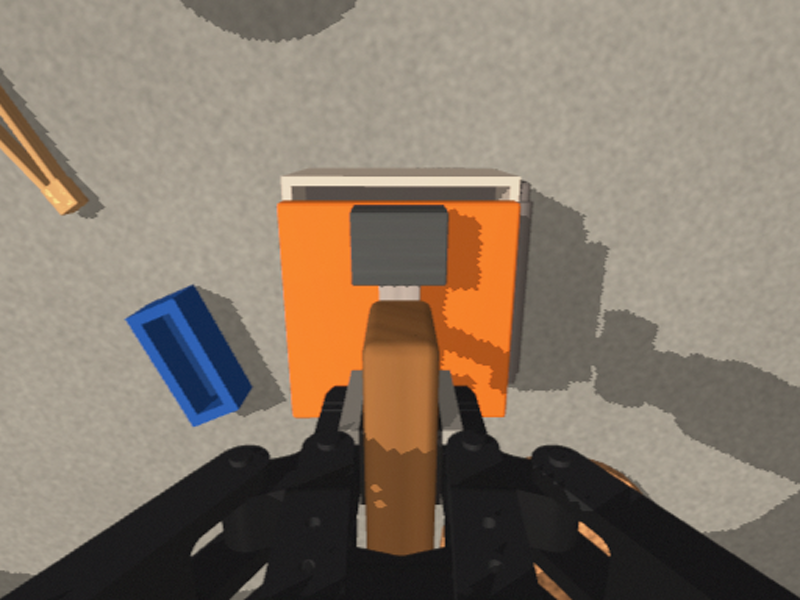

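View pics/s9.png

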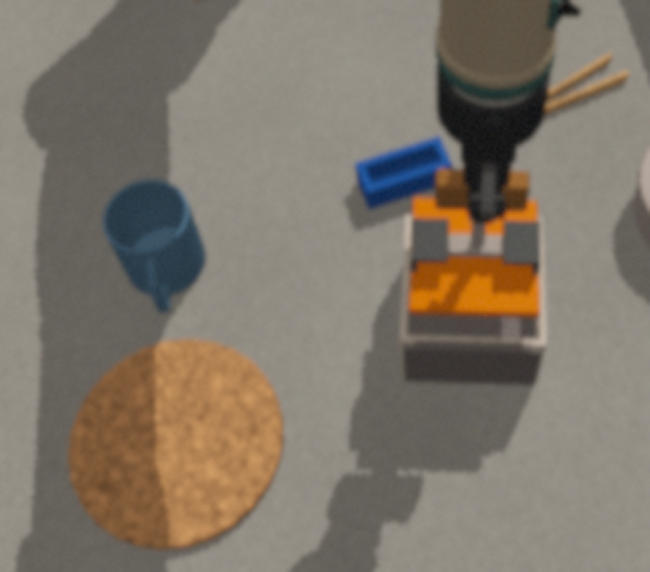

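```bash
python3 -m handwheel '-1 0 -4.5 2.2 0 0 0;-1 0 -9 4.4 0 0 0;-1 0 -13.5 6.6 0 0 0;-1 0 -18 8.8 0 0 0;-1 0 -21 10.3 0 0 0;-1 0 -21 10.3 0 0 0;-1 0 -21 10.3 0 0 0;-1 0 -18 8.8 0 0 0;-1 0 -13 6.4 0 0 0;-1 0 -7 3.4 0 0 0'
python3 - <<'E'
from h import *
go([598.5,-275.5,200],zang=-27)
E
```

```text
clock: 15.8
eef_pos: [596.0, -166.8, 215.2]
tool_rot: [-1.986, 1.562, -2.46]
force: [-0.0, -0.8, -3.1]
width: 17.2
clk 15.8 tcp [ 596.  -166.8  215.2] zyaw -27.2 xdir [-0.0066 -0.0053 -1.    ] q [-0.1   0.67  0.54  1.64 -0.39  0.95  0.11] F [-0.  -0.8 -3.1] w 17.2
shift tool [ 15.8 -95.4  52. ]
rotvec [-0.003 -0.003  0.008] (after turn shift) [ 15.2 -95.7  51.6]
```

```bash
python3 -m handwheel '-1 0 -8 4.4 0 -0.003 0.004;-1 0 -14 7.6 0 0 0.004;-1 0 -17 9.2 0 0 0;-1 0 -17 9.2 0 0 0;-1 0 -14 7.6 0 0 0;-1 0 -9 5 0 0 0;-1 0 -5 2.5 0 0 0;-1 0 0 0 0 0 0'
python3 - <<'E'
from h import *
from cell import get_image,camera_params
import json
go([598.5,-275.5,125],zang=-27)
w=camera_params('wrist');im=get_image('wrist');cv2.imwrite('pics/w10.png',im);cv2.imwrite('pics/w10b.png',cv2.resize(im,(800,600),interpolation=cv2.INTER_CUBIC))
json.dump({k:(v.tolist() if hasattr(v,'tolist') else v) for k,v in w.items()},open('w10.json','w'))
for n in('scene','top'):cv2.imwrite(f'pics/{n}10.png',get_image(n))
E
```

```text
clock: 16.6
eef_pos: [596.4, -269.0, 214.1]
tool_rot: [2.518, 1.568, 2.042]
force: [-0.4, -0.6, -3.7]
width: 17.4
clk 16.6 tcp [ 596.4 -269.   214.1] zyaw -27.24 xdir [-0.0013  0.0025 -1.    ] q [ 0.09  0.71  0.52  1.54 -0.4   1.    0.25] F [-0.4 -0.6 -3.7] w 17.4
shift tool [89.1 -4.9  5. ]
rotvec [-0.004 -0.002 -0.002] (after turn shift) [89.1 -4.8  4.8]
```

View pics/w10b.png

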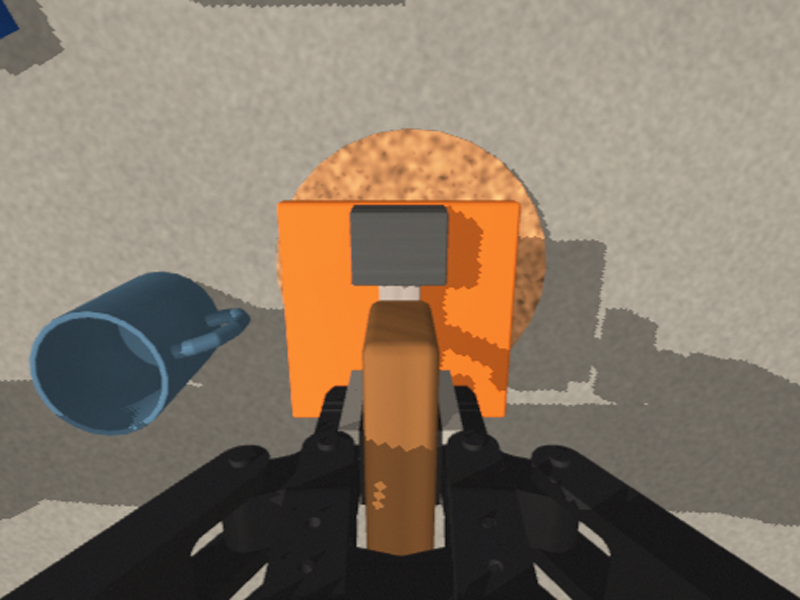

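View pics/top10.png

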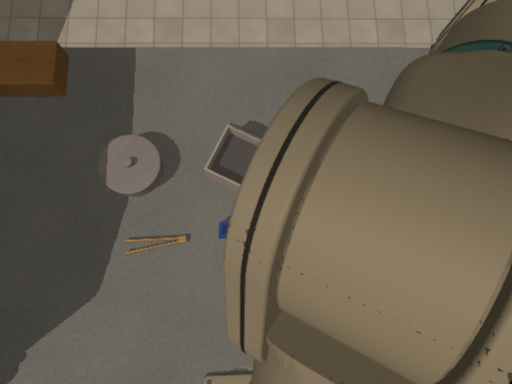

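View pics/scene10.png

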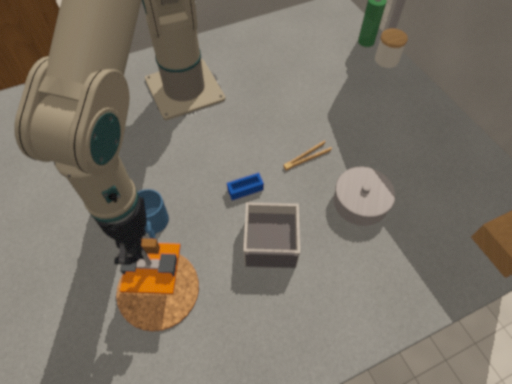

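Run:
```python
from h import *
import json
from scipy.optimize import least_squares
w=json.load(open('w10.json'))
Q=lambda x,y:((x+.5)/1.5625-.5,(y+.5)/1.5625-.5)
im=cv2.resize(cv2.imread('pics/w10.png'),(800,600),interpolation=cv2.INTER_CUBIC)
pts=[]
S=cv2.cvtColor(im,cv2.COLOR_BGR2HSV)[:,:,1]
S=cv2.GaussianBlur(S,(9,9),0)
for x in range(310,520,10):
    col=S[100:200,x].astype(float); i=np.argmax(col>90)
    pts.append((x,100+i))
print(pts)
pts+= [(545,265),(540,225)]
P=np.array([back(w,*Q(*q),12) for q in pts])[:,:2]
f=lambda c:np.linalg.norm(P-c[:2],axis=1)-95
r=least_squares(f,[598,-276],loss='soft_l1');print(r.x,f(r.x).round(1))
# plug plate corners, height: bottom plane guess
s,p,M=st()
for z in (118,122): print(z,np.array([back(w,*Q(*q),z) for q in[(278,201),(520,202),(505,416),(293,416)]]).round(1).tolist())
```

```text
[(310, np.int64(174)), (320, np.int64(163)), (330, np.int64(156)), (340, np.int64(149)), (350, np.int64(144)), (360, np.int64(140)), (370, np.int64(135)), (380, np.int64(133)), (390, np.int64(131)), (400, np.int64(130)), (410, np.int64(129)), (420, np.int64(130)), (430, np.int64(130)), (440, np.int64(132)), (450, np.int64(135)), (460, np.int64(138)), (470, np.int64(142)), (480, np.int64(148)), (490, np.int64(154)), (500, np.int64(161)), (510, np.int64(171))]
[ 598.26276962 -279.88189023] [-0.4  0.2 -0.3 -0.1 -0.3 -0.5  0.3 -0.1 -0.  -0.1  0.2 -0.2  0.4  0.2
 -0.   0.2  0.3 -0.1  0.   0.4  0.1 -0.7 -0.6]
118 [[570.3, -196.4, 118.0], [669.1, -247.8, 118.0], [618.2, -347.3, 118.0], [518.4, -296.1, 118.0]]
122 [[571.4, -196.5, 122.0], [668.5, -247.0, 122.0], [618.5, -344.8, 122.0], [520.4, -294.4, 122.0]]
```

```bash
python3 - <<'E'
from h import *
go([599.8,-278.4,125],zang=-27)
E
python3 -m handwheel '-1 4 -3.4 3.6 0 -0.001 -0.001;-1 8 -3.4 3.6 0 -0.001 -0.001;-1 10 0 0 0 0 0;-1 10 0 0 0 0 0;-1 10 0 0 0 0 0;-1 7 0 0 0 0 0;-1 0 0 0 0 0 0'
python3 - <<'E'
from h import *
go([599.8,-278.4,125],zang=-27)
E
```

```text
clk 16.75 tcp [ 596.9 -266.9  214. ] zyaw -27.11 xdir [-0.0012  0.0039 -1.    ] q [ 0.09  0.71  0.52  1.54 -0.4   1.    0.25] F [-0.3  0.6 -3.1] w 17.6
shift tool [89.  -9.2  8. ]
rotvec [-0.002 -0.003 -0.003] (after turn shift) [89.  -8.9  7.7]
clock: 17.45
eef_pos: [600.7, -273.0, 158.9]
tool_rot: [2.611, 1.566, 2.142]
force: [-0.4, 0.4, -3.4]
width: 17.6
clk 17.45 tcp [ 600.7 -273.   158.9] zyaw -26.88 xdir [-0.0027  0.0042 -1.    ] q [ 0.11  0.78  0.49  1.57 -0.44  0.91  0.28] F [-0.4  0.4 -3.4] w 17.6
shift tool [33.9 -5.3  1.8]
rotvec [ 0.002 -0.004 -0.003] (after turn shift) [33.9 -5.2  1.7]
```

```bash
python3 -m handwheel '-1 4 -5 1.7 0.002 -0.004 -0.003;-1 7 0 0 0 0 0;-1 7 0 0 0 0 0;-1 7 0 0 0 0 0;-1 6 0 0 0 0 0;-1 0 0 0 0 0 0'
python3 - <<'E'
from h import *
go([599.8,-278.4,121],zang=-27)
E
```

```text
clock: 18.05
eef_pos: [600.2, -279.1, 125.6]
tool_rot: [-0.596, 1.569, -1.067]
force: [0.3, -0.1, -2.3]
width: 17.3
clk 18.05 tcp [ 600.2 -279.1  125.6] zyaw -27.02 xdir [ 7.0e-04 -1.3e-03 -1.0e+00] q [ 0.13  0.82  0.47  1.59 -0.46  0.84  0.31] F [ 0.3 -0.1 -2.3] w 17.3
shift tool [ 4.6  0.5 -0.7]
rotvec [-0.     0.001  0.001] (after turn shift) [ 4.6  0.5 -0.7]
```

```bash
python3 -m handwheel '-1 3 0.4 -0.5 0 0 0;-1 2 0 0 0 0 0;-1 0 0 0 0 0 0'; python3 -m handwheel '-1 2 0 0 0 0 0;-1 2 0 0 0 0 0;-1 0 0 0 0 0 0';python3 -m handwheel '-1 2 0 0 0 0 0;-1 0 0 0 0 0 0'
```

```text
clock: 18.35
eef_pos: [600.2, -278.6, 120.4]
tool_rot: [-0.413, 1.569, -0.884]
force: [0.3, 0.6, -3.8]
width: 17.4
clock: 18.65
eef_pos: [600.6, -278.6, 116.6]
tool_rot: [-0.247, 1.568, -0.719]
force: [-0.3, 0.1, -3.5]
width: 17.2
clock: 18.85
eef_pos: [600.7, -278.6, 114.5]
tool_rot: [-0.215, 1.568, -0.686]
force: [0.4, -0.1, -3.3]
width: 17.4
```

Run:
```python
from h import *
from cell import get_image,camera_params
go([599.8,-278.4,113],zang=-27)
im=get_image('wrist');cv2.imwrite('pics/w11.png',im);cv2.imwrite('pics/w11b.png',cv2.resize(im,(800,600),interpolation=cv2.INTER_CUBIC))
cv2.imwrite('pics/s11.png',cv2.resize(get_image('scene')[180:340,90:250],None,fx=3.7,fy=3.7,interpolation=cv2.INTER_CUBIC))
```

```text
clk 18.85 tcp [ 600.7 -278.6  114.5] zyaw -26.99 xdir [ 0.0023 -0.0019 -1.    ] q [ 0.13  0.83  0.46  1.6  -0.47  0.82  0.31] F [ 0.4 -0.1 -3.3] w 17.4
shift tool [ 1.5 -0.2 -0.9]
rotvec [0.    0.003 0.001] (after turn shift) [ 1.5 -0.2 -0.9]
```

View pics/w11b.png

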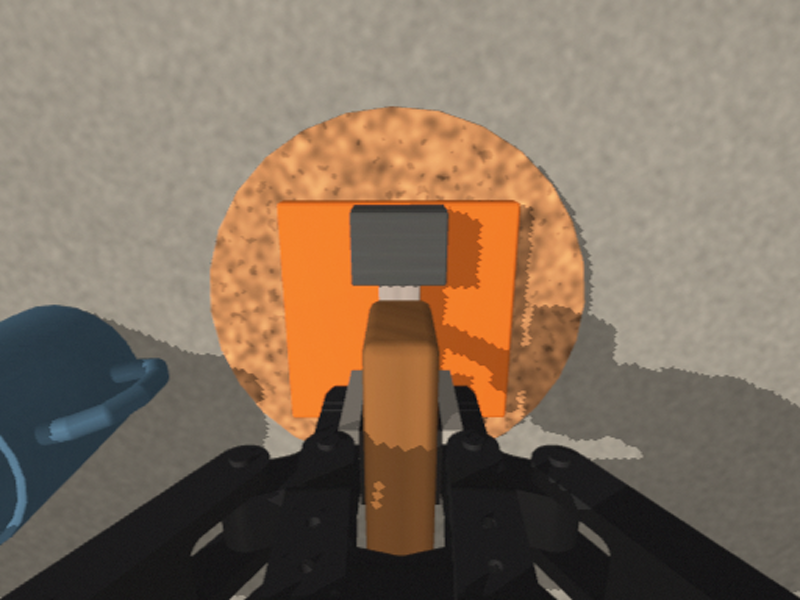

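View pics/s11.png

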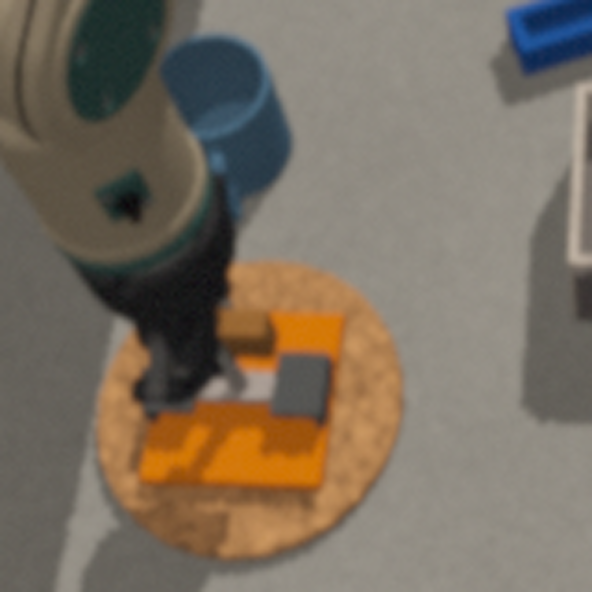

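```bash
python3 -m handwheel '-1 1.5 0 -0.7 0 0.002 0;-1 0 0 0 0 0 0'; python3 -m handwheel '-1 1.5 0 0 0 0 0;-1 0 0 0 0 0 0';python3 -m handwheel '-1 1.5 0 0 0 0 0;-1 0 0 0 0 0 0'
```

```text
clock: 19.15
eef_pos: [600.3, -278.6, 113.4]
tool_rot: [-0.41, 1.569, -0.881]
force: [1.6, 0.1, -2.9]
width: 17.4
clock: 19.35
eef_pos: [600.3, -278.6, 111.7]
tool_rot: [-0.41, 1.569, -0.882]
force: [0.2, 0.5, -3.2]
width: 17.6
clock: 19.55
eef_pos: [600.5, -278.8, 110.4]
tool_rot: [-0.34, 1.568, -0.811]
force: [-0.1, 0.7, -1.3]
width: 17.2
```

```bash
python3 -m handwheel '-1 1.5 0 0 0 0 0;-1 0 0 0 0 0 0'; python3 -m handwheel '-1 1.5 0 0 0 0 0;-1 1.5 0 0 0 0 0;-1 0 0 0 0 0 0';python3 -m handwheel '-1 1.5 0 0 0 0 0;-1 0 0 0 0 0 0'
python3 - <<'E'
from h import *
from cell import get_image,camera_params
go([599.8,-278.4,103],zang=-27)
im=get_image('wrist');cv2.imwrite('pics/w12.png',im);cv2.imwrite('pics/w12b.png',cv2.resize(im,(800,600),interpolation=cv2.INTER_CUBIC))
E
```

```text
clock: 19.75
eef_pos: [601.0, -279.1, 109.4]
tool_rot: [-0.219, 1.567, -0.691]
force: [-0.5, 0.0, -1.7]
width: 17.3
clock: 20.05
eef_pos: [601.3, -279.3, 106.5]
tool_rot: [-0.185, 1.566, -0.657]
force: [-0.4, -0.4, -1.7]
width: 17.3
clock: 20.25
eef_pos: [601.2, -279.3, 104.8]
tool_rot: [-0.179, 1.566, -0.65]
force: [0.6, 0.2, -1.1]
width: 17.2
clk 20.25 tcp [ 601.2 -279.3  104.8] zyaw -27.0 xdir [ 0.0036 -0.0027 -1.    ] q [ 0.14  0.85  0.45  1.6  -0.47  0.8   0.32] F [ 0.6  0.2 -1.1] w 17.2
shift tool [ 1.8  0.2 -1.7]
rotvec [-0.     0.004  0.001] (after turn shift) [ 1.8  0.2 -1.7]
```

View pics/w12b.png

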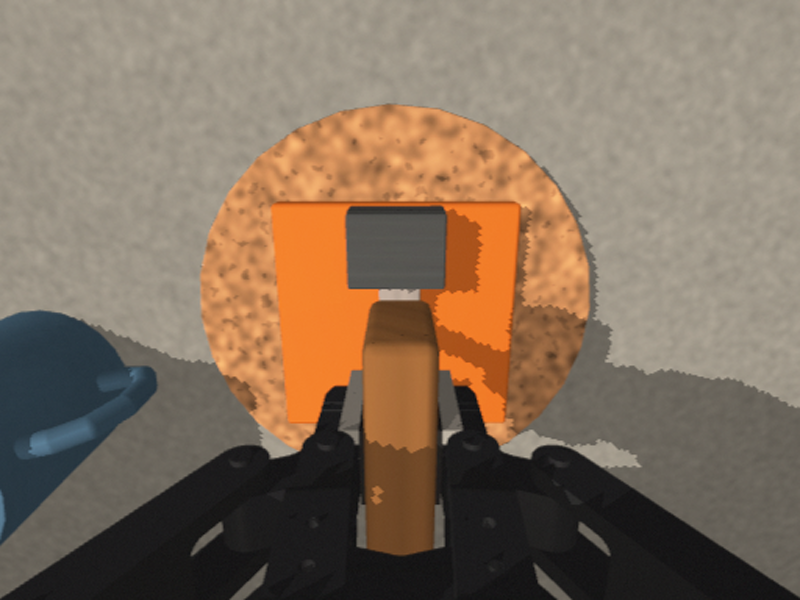

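```bash
python3 -m handwheel '-1 1 0.2 -1.6 0 0.004 0.001;-1 0 0 0 0 0 0'; python3 -m handwheel '-1 1 0 0 0 0.001 0;-1 0 0 0 0 0 0';python3 -m handwheel '-1 1 0 0 0 0 0;-1 0 0 0 0 0 0'
python3 - <<'E'
from h import *
go([599.8,-278.4,102],zang=-27)
E
```

```text
clock: 20.5
eef_pos: [599.9, -278.5, 103.9]
tool_rot: [0.606, 1.57, 0.134]
force: [1.2, 0.4, -1.1]
width: 17.3
clock: 20.7
eef_pos: [599.9, -278.4, 102.8]
tool_rot: [2.811, 1.57, 2.34]
force: [-0.1, 0.2, -1.3]
width: 17.4
clock: 20.9
eef_pos: [599.9, -278.5, 101.8]
tool_rot: [2.768, 1.57, 2.297]
force: [-0.1, 0.3, -1.6]
width: 17.4
clk 20.9 tcp [ 599.9 -278.5  101.8] zyaw -27.0 xdir [-4.e-04  5.e-04 -1.e+00] q [ 0.14  0.85  0.45  1.6  -0.47  0.8   0.32] F [-0.1  0.3 -1.6] w 17.4
shift tool [-0.2  0.  -0.2]
rotvec [-0.    -0.001 -0.   ] (after turn shift) [-0.2  0.  -0.2]
```

```bash
python3 -m handwheel '-1 0.8 0 0 0 0 0;-1 0 0 0 0 0 0'; python3 -m handwheel '-1 0.6 0 0 0 0 0;-1 0 0 0 0 0 0'
python3 - <<'E'
from h import *
go(None)
E
```

```text
clock: 21.1
eef_pos: [599.9, -278.5, 100.9]
tool_rot: [2.745, 1.57, 2.274]
force: [0.6, -0.3, -1.1]
width: 17.0
clock: 21.3
eef_pos: [600.1, -278.6, 100.7]
tool_rot: [1.971, 1.571, 1.499]
force: [0.6, -0.2, -1.9]
width: 17.7
clk 21.3 tcp [ 600.1 -278.6  100.7] zyaw -27.0 xdir [ 0.e+00  2.e-04 -1.e+00] q [ 0.14  0.85  0.45  1.6  -0.48  0.8   0.32] F [ 0.6 -0.2 -1.9] w 17.7
```

```bash
python3 -m handwheel '-1 0.8 0 0 0 0 0;-1 0 0 0 0 0 0'; python3 -m handwheel '-1 0.8 0 0 0 0 0;-1 0 0 0 0 0 0'
python3 - <<'E'
from h import *
from cell import get_image
go(None)
cv2.imwrite('pics/s13.png',cv2.resize(get_image('scene')[180:340,90:250],None,fx=3.7,fy=3.7,interpolation=cv2.INTER_CUBIC))
E
```

```text
clock: 21.5
eef_pos: [600.2, -278.9, 100.7]
tool_rot: [0.757, 1.57, 0.285]
force: [0.4, 0.4, -1.1]
width: 17.2
clock: 21.7
eef_pos: [600.3, -279.0, 100.6]
tool_rot: [0.628, 1.57, 0.157]
force: [-0.0, -0.9, -1.6]
width: 17.6
clk 21.7 tcp [ 600.3 -279.   100.6] zyaw -27.01 xdir [ 1.1e-03  2.0e-04 -1.0e+00] q [ 0.14  0.85  0.45  1.6  -0.48  0.8   0.32] F [-0.  -0.9 -1.6] w 17.6
```

```bash
python3 -m handwheel '-0.3 0 0 0 0 0 0;-0.3 0 0 0 0 0 0;0.2 0 0 0 0 0 0;0.2 0 0 0 0 0 0;1 0 0 0 0 0 0;1 0 0 0 0 0 0;1 0 0 0 0 0 0;1 0 0 0 0 0 0'
python3 - <<'E'
from h import *
from cell import get_image
go([600.5,-279,230],zang=-27)
im=get_image('wrist');cv2.imwrite('pics/w14.png',im);cv2.imwrite('pics/w14b.png',cv2.resize(im,(800,600),interpolation=cv2.INTER_CUBIC))
E
```

```text
clock: 22.55
eef_pos: [600.6, -279.1, 100.0]
tool_rot: [0.178, 1.569, -0.293]
force: [0.1, 0.8, 0.1]
width: 85.3
clk 22.55 tcp [ 600.6 -279.1  100. ] zyaw -27.0 xdir [ 1.4e-03 -4.0e-04 -1.0e+00] q [ 0.14  0.85  0.45  1.6  -0.48  0.79  0.32] F [0.1 0.8 0.1] w 85.3
shift tool [-1.3e+02  1.0e-01  0.0e+00]
rotvec [-0.     0.001 -0.   ] (after turn shift) [-130.     0.    -0.2]
```

View pics/w14b.png

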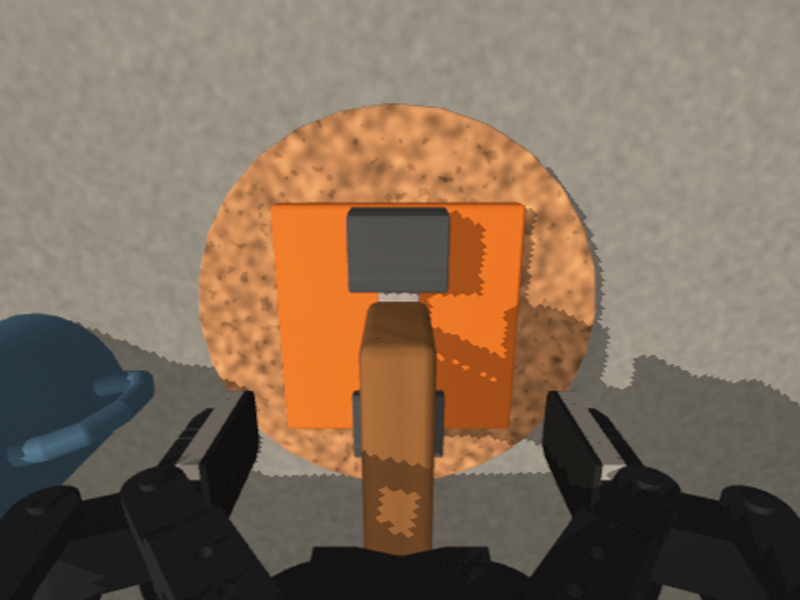

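Released. The plug sits on the trivet and the puller stands upright in it, so I retreat slowly straight up.

```bash
python3 -m handwheel '1 -6 0 0 0 0 0;1 -10 0 0 0 0 0;1 -12 0 0 0 0 0;1 -12 0 0 0 0 0;1 0 0 0 0 0 0'
python3 - <<'E'
from h import *
go([600.5,-279,230],zang=-27)
E
```

```text
clock: 23.1
eef_pos: [601.1, -279.7, 144.6]
tool_rot: [0.027, 1.567, -0.445]
force: [0.2, -1.1, -0.1]
width: 85.1
clk 23.1 tcp [ 601.1 -279.7  144.6] zyaw -27.02 xdir [ 0.003  -0.0014 -1.    ] q [ 0.12  0.8   0.48  1.58 -0.45  0.87  0.3 ] F [ 0.2 -1.1 -0.1] w 85.1
shift tool [-85.4   0.3  -0.5]
rotvec [-0.     0.003 -0.   ] (after turn shift) [-85.4   0.3  -0.8]
```

```bash
python3 -m handwheel '1 -15 0 0 0 0 0;1 -20 0 0 0 0 0;1 -20 0 0 0 0 0;1 -20 0 0 0 0 0;1 -10 0 0 0 0 0;1 0 0 0 0 0 0'
python3 - <<'E'
from h import *
from cell import get_image,camera_params
import json
go(None)
w=camera_params('wrist');im=get_image('wrist');cv2.imwrite('pics/w15.png',im);cv2.imwrite('pics/w15b.png',cv2.resize(im,(800,600),interpolation=cv2.INTER_CUBIC))
json.dump({k:(v.tolist() if hasattr(v,'tolist') else v) for k,v in w.items()},open('w15.json','w'))
cv2.imwrite('pics/s15.png',cv2.resize(get_image('scene'),(800,600),interpolation=cv2.INTER_CUBIC))
E
```

```text
clock: 23.7
eef_pos: [600.7, -279.6, 237.1]
tool_rot: [0.058, 1.566, -0.414]
force: [-0.1, 0.0, 0.3]
width: 85.5
clk 23.7 tcp [ 600.7 -279.6  237.1] zyaw -27.03 xdir [ 0.0043 -0.0019 -1.    ] q [ 0.1   0.7   0.53  1.5  -0.39  1.05  0.25] F [-0.1  0.   0.3] w 85.5
```

View pics/w15b.png

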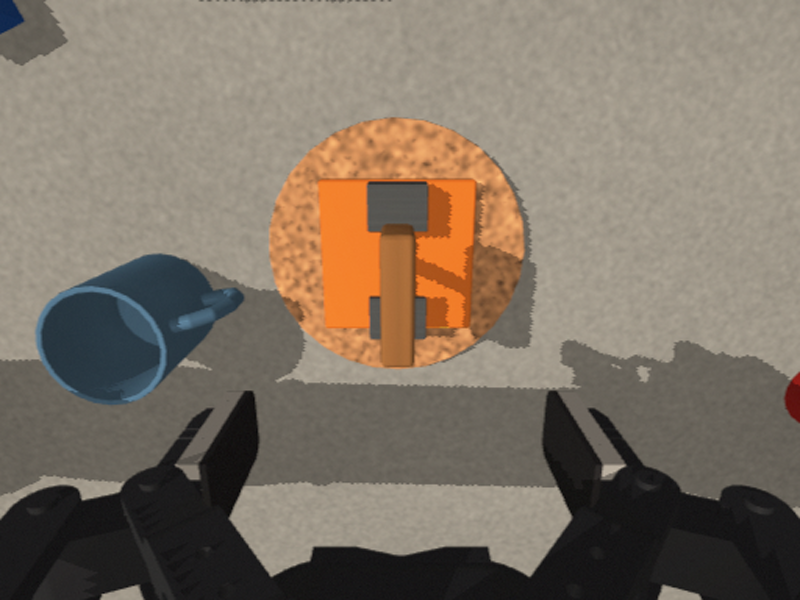

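View pics/s15.png

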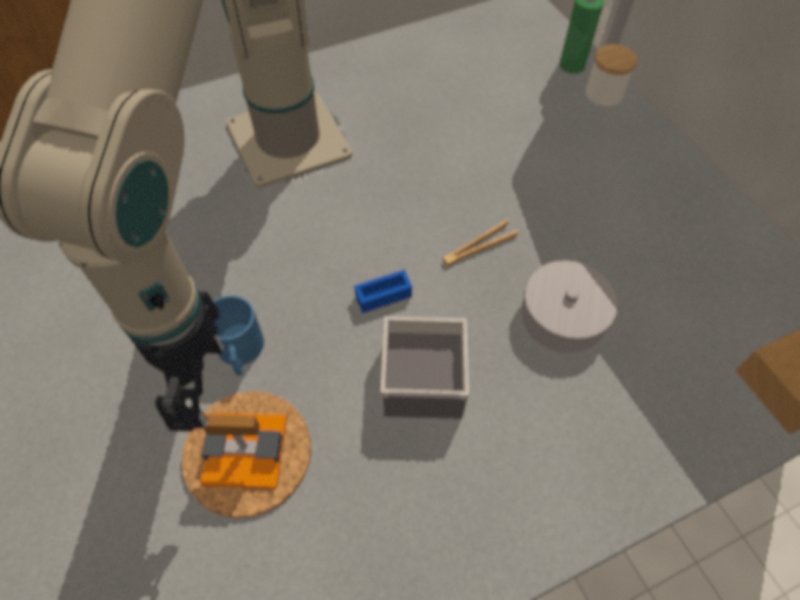

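Run:
```python
from h import *
import json
from cell import get_image
w=json.load(open('w15.json'))
Q=lambda x,y:((x+.5)/1.5625-.5,(y+.5)/1.5625-.5)
P=np.array([back(w,*Q(*q),22) for q in[(319,179),(477,179),(471,328),(325,328)]]);print(P.round(1)[:,:2].tolist(),P.mean(0),np.linalg.norm(np.roll(P,-1,0)-P,axis=1).round(1))
pts=[(397,117),(269,242),(524,242),(397,368),(310,147),(484,146)]
T=np.array([back(w,*Q(*q),12) for q in pts])[:,:2]
A=np.c_[2*T,np.ones(len(T))];x=np.linalg.lstsq(A,(T**2).sum(1),rcond=None)[0];print('trivet',x[:2],np.sqrt(x[2]+x[0]**2+x[1]**2))
a=cv2.imread('pics/scene0.png');b=get_image('scene')
d=cv2.absdiff(a,b).max(2)
for n,(x0,y0,x1,y1) in dict(tong=(280,138,335,172),dabba=(332,165,398,225),mug=(145,188,172,240)).items(): print(n,(d[y0:y1,x0:x1]>40).sum())
```

```text
[[576.4, -206.7], [673.3, -256.2], [623.9, -354.3], [525.7, -304.0]] [ 599.82786214 -280.30768461   22.        ] [108.8 109.8 110.4 109.6]
trivet [ 600.05926621 -278.16991218] 94.6256434229113
tong 35
dabba 759
mug 430
```

Run:
```python
from h import *
from cell import get_image
a=cv2.imread('pics/scene0.png');b=get_image('scene')
r=lambda i,x,y,w,h:cv2.resize(i[y:y+h,x:x+w],(390,290),interpolation=cv2.INTER_CUBIC)
cv2.imwrite('pics/cmp.png',np.vstack([np.hstack([r(i,275,130,130,97) for i in(a,b)]),np.hstack([r(i,110,170,100,75) for i in(a,b)])]))
```

```text
(no output)
```

View pics/cmp.png

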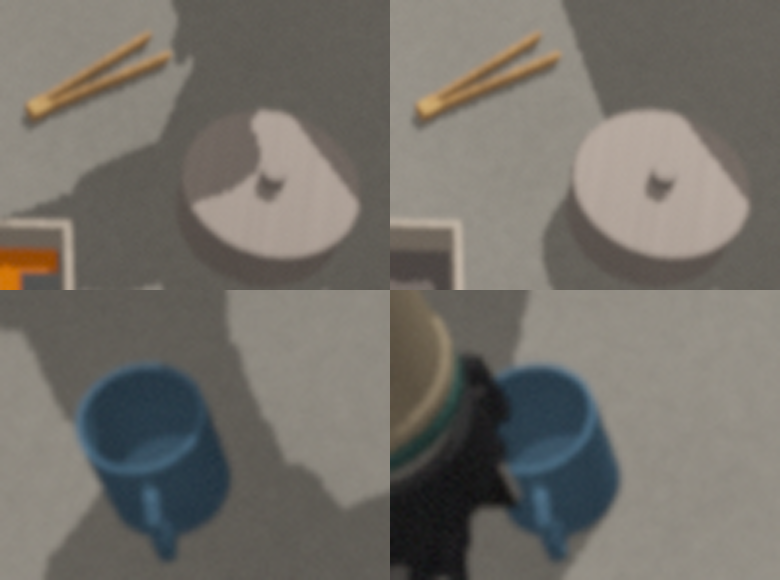

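The tong, dabba and mug have not moved; only the shadows differ. The plug stands upright on the trivet and the arm is clear, so I'm handing in.

Run:
```python
from cell import ctrl
print(ctrl.finish_job()); print(ctrl.read_state()['clock'])
```

```text
the job is handed in; nothing more can be done
None
the job is handed in; nothing more can be done
```

The orange plug is out of the spice organizer and stands upright in the middle of the cork trivet, with the puller left in it. I lifted the puller from its stand, lowered its foot bar into the slot and turned it a quarter turn under both lugs. I then drew the plug straight up, carried it over, set it down, let go and backed off upward. The job was handed in at about 24 s of the 58 s allowed.

**Position:** In the last wrist picture the plug's centre is at about (599.8, -280.3) and the trivet's at (600.1, -278.2), about 2 mm apart. An earlier view from above the trivet put its centre at (598.3, -279.9), so the two fits differ by about 2.5 mm.

**Upright:** The plug's measured sides came out at 109–110 mm against 110 mm, which fits a level plug. The puller stands upright in it.

**Bystanders:** The tong, dabba and mug sit at the same pixels before and after. A raw image difference did flag the dabba and mug, but the side-by-side pictures show only moved shadows and the arm hiding part of the mug.

**Forces:** The wrist force read under 5 N at each check, and the robot was touching nothing at the end.

**Other checks that disagreed:**
- **Scene camera:** It put things about 4–5 mm farther out in x than the other views, so I relied on the wrist camera.
- **Foot height:** The foot bar stood about 7 mm higher relative to the grasp than I first assumed. I corrected for this by lowering in small steps until contact.
- **Foot contact:** The force reading did not clearly show the foot reaching the plate. I took contact from the tool ceasing to descend at the expected height.

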